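Lock the grinder's idler pulley with its axle clip

ROBOT

A 6-joint arm with a two-finger parallel gripper is mounted at the origin on the work surface. World frame = base frame: x ahead of the robot, y to its left, z up, the work surface at z = 0. Lengths are in m, angles in rad, forces in N, time in s.
With the tool pointing down it reaches from about 0.325 to 0.925 m from the base axis. Payload 3.1 kg.
Tool frame: the origin (TCP) lies on the centre line of the jaws, within the pads' length; the fingertips stand 17 mm ahead of it and the grasp point (between the pads) lies 2 mm behind it (tip_extent is the distance from the TCP to the fingertips, in m); z points along the fingers, x is the direction in which the jaws open and shut, and the axes are right-handed (so a half turn about z gives the same grasp; the last joint's range is limited). The gripper opens to 85 mm and grips with 20 to 120 N. Pads are 22 mm wide; open, the fingers measure 114 mm over their backs; the gripper's body (76 mm by 85 mm) begins 54 mm behind the grasp point. The pads swing forward as they close: fully open they stand 13 mm farther back than shut.
Start: joints at [1.039, 0.217, 1.613, -0, 1.311, -0.112], TCP at [0.255, 0.571, 0.248] pointing down, gripper open.
Joint ranges: [-2.75, 2.75], [-0.78, 2.1], [0.31, 2.55], [-1.13, 4.27], [0.13, 2.63], [-2.58, 2.58]. Speed limits (rad/s): [2.79, 2.79, 3.14, 3.14, 3.14, 3.14].

INTERFACE

Orientations are given as a unit quaternion [x, y, z, w].
In Python, from station import get_obs, read_camera, camera_params, hand_in, tip_extent gives the robot as it stands.
- The arm moves only by the tool move_arm, never from a script. Its arguments are lists of equal length, an entry for each row: "delta_pos": the shift along the tool's x, y, z in mm, a list of three; "angular": the turn, a rotation vector about the tool's x, y, z in degrees, a list of three; "grip": the finger opening in mm, from 0 to 85.4. In form: {"delta_pos": [[dx, dy, dz], ...], "angular": [[wx, wy, wz], ...], "grip": [grip, ...]}. A call has exactly 8 rows; each row shifts and turns the commanded pose from where the row before left it, along the tool's axes as they then stand; what a row does not reach is not made up. A row lasts 1/12 s, in which the tool goes at most 41.7 mm and 7.16 degrees, less where a joint would pass 70% of its speed; a pose out of reach is approached as far as the arm can. A call with a gripper value outside its range is refused whole. The fingers move at their own pace and stop on an object; the grip force is fixed at half the most. Time passes only in rows, so rows that do not move let the fingers close, or fill a call up. It gives the time, the measured TCP pose, the force and the opening at its end, in the units of the state.
- get_obs(): the state, without advancing time (a new reading comes with each control period).
- read_camera(name): name is "side" or "top"; returns the picture (400x640x3 uint8, red, green, blue); there is no depth.
- camera_params(name): a dict with "mtx" (3x3 intrinsics, pixels), "distortion" ([k1, k2, p1, p2, k3] as OpenCV has them; the pictures are not rectified), "pose" (4x4, takes a point from camera to world coordinates). Camera axes: x right, y down, z forward; pixel columns grow to the right and rows downward; lengths in m; the calibration is good to about 2 mm. A picture is of the moment at which its call begins. camera_params takes no time and is no camera call.
- hand_in(): hands the job in, once; it reports no verdict.
The state is a dict: "clock": time; "joint_pos": joint angles; "joint_velocities": joint speeds; "joint_torque": joint torques, N m; "tool_pos": TCP position; "eef_rot": TCP orientation; "wrist_force": force on the tool from outside, world axes, zero at the start; "ft_torque": the same for the moment, N m; "width": opening from 0.0 (shut) to 1.0 (fully open).
Only numpy, scipy, OpenCV 4.12 (cv2) and the standard library are available. Lean on these libraries where they do the work, as an engineer would, in place of code of your own. Each camera call takes 0.05 s, during which the arm holds its last target.

TASK

Lock the idler pulley onto its axle: take the larger of the two U-shaped retaining clips by its fin, press the sprung washer down with it until the clip is level with the axle's groove, and push the clip gently sideways into the groove until it snaps past the neck and is fully home, then let go. Never push the clip with more than about 40 N, and leave the smaller clip and the oil bottle where they are.

Things in the scene. Friction and masses are not known exactly. Their poses are not given: they have to be found in the camera images.
- stand: Idler of a belt grinder, fixed to the bench. Origin: on the bench surface, on the centre line of its upright axle; z up, x towards the guard plate. Grey base plate 120 x 120 x 12 mm, bolts to z = 17 mm, aluminium pulley of 80 mm diameter up to z = 43 mm, above it a spring and a steel thrust washer, 60 mm across with a 32 mm hole (joint washer).
- washer (a joint): How far the sprung thrust washer is pressed down, in m: 0 at rest, when its flat top is 62 mm above the bench; travel 16 mm. The spring pushes up with 3 N at the start and 0.6 N more for each mm. With the clip home it lifts the clip against the underside of the flange and stays pressed down by 2.5 to 10.5 mm.
- clip_grip (a point): Centre of the upright fin of the larger clip: 8 mm wide (y), 24 mm long (x), 31 mm high, its top 36 mm above the clip's underside; this point is 20.5 mm above the underside and 36 mm behind clip_seat. x: the way the clip is pushed, towards its open mouth; z up. The clip, 0.1 kg, lies flat on the bench.
- clip_seat (a point): Point of the larger clip, 2.5 mm above its underside, that lies on the axle's line when fully home: the slot's end (8 mm behind) touches the neck. Steel U-plate 5 mm thick, about 65 x 44 mm (51 at the flared tips), slot 19 mm; legs reach 16 mm ahead. Two sprung noses 6.5 mm ahead narrow the slot to 12 mm: 16 to 26 N of push snaps them past the neck from 12 to 6 mm before home. Axes as clip_grip.
- spare_grip (a point): Centre of the fin of the smaller clip, which does not fit: same fin, 5 mm plate 30 mm wide with an 11 mm slot. It stays where it is.
- oil: Amber oil bottle, 56 mm in diameter, 150 mm high, at the side; origin at the centre of its underside. Stays where it is.
- axle_line (a point): Point on the axle's centre line, 62 mm over the bench (not the axle's end). The axle ends in a flat-topped flange 28 mm wide, 6 mm thick; right below is the groove, 7.5 mm high, neck 16 mm wide; below it 28 mm again. It holds still under 60 N, but was set by hand: the flange's top lies 62.5 to 70.5 mm over the bench, unmeasured, new each time: find it by touch.
- guard_top (a point): Middle of the top edge of the grey guard plate (6 mm thick, 80 mm wide), 60 mm over the bench, 57 mm from the axle on the stand's +x side. The other sides are open; most room for the clip and the hand is on -x, from where the clip moves along the stand's +x.
Things that resemble listed ones, but are neither listed nor needed, are in the scene too. Leave any blue or red look-alike of the stand alone.

How it is judged:
On the way, in this order (a step that is already met when the one before it is completed fails the run):
1. the larger clip is lifted off the bench (height (world z) of clip_seat above 0.04 m), for 0.1 s.
2. the larger clip is in the groove, within 3 mm of home (horizontal distance between clip_seat and stand below 0.003 m and value of joint washer above 0.0015 m), for 0.2 s.
At the end, for the whole second after the job is handed in: The larger clip, released and at rest, sits level (0.08 rad) in the groove: seat point within 3 mm of the axle's centre line, and it alone keeps the washer pressed down by over 1.5 mm; the smaller clip and the oil bottle within 20 mm of their starts (all of step 2 and angle between clip_seat's own z axis and vertical below 0.08 rad and linear speed of clip below 0.01 m/s and distance of each of spare_grip, oil from where it was at the start of the episode below 0.02 m); the robot touches nothing.
It fails at once if all contact forces between the larger clip and the idler (washer, flange, neck, the noses' squeeze of about 32 N) add up to more than 70 N (contact force between clip and stand above 70 N).
It fails at once if the smaller clip or the oil bottle is moved by more than 20 mm (distance of any of spare_grip, oil from where it was at the start of the episode above 0.02 m).
It also fails if it takes over 64 s, if anything falls off the work surface, if the arm or the gripper's body presses on something with over 40 N, if the wrist force passes 120 N, or if a joint passes its speed limit or range.

## Working session

There is one attempt and no reset: what is moved stays moved. The work goes in short steps, Python scripts to look and compute and a tool call to move; the robot and the scene stay as the last step left them, time stands still between calls to the robot, and variables do not carry over. Pictures are saved under pics/ and viewed, and the job is handed in when it is done.

Besides the shell and the picture viewer there is one more tool, called after "Request:" as name(argument=value, ...) on one line, values as JSON. move_arm: Moves the arm, as the interface text tells. Its arguments: {"type":"object","properties":{"delta_pos":{"type":"array","items":{"type":"array","items":{"type":"number"}}},"angular":{"type":"array","items":{"type":"array","items":{"type":"number"}}},"grip":{"type":"array","items":{"type":"number"}}},"required":["delta_pos","angular","grip"]}

```bash
ls; mkdir -p pics; python3 - <<'E'
from station import *
import cv2
print(get_obs()); 
try: print(tip_extent)
except Exception as e: print(e)
for n in ("side","top"):
    im=read_camera(n); cv2.imwrite(f"pics/{n}0.png",im[:,:,::-1]); print(n,camera_params(n))
E
```

```text
pics
{'clock': 0.0, 'joint_pos': array([ 1.03878597e+00,  2.17749712e-01,  1.61495806e+00,  7.90708075e-06,
        1.31131317e+00, -1.12169037e-01]), 'joint_velocities': array([ 0.0019204 , -0.00015929,  0.00133195,  0.0013897 , -0.00019966,
        0.00136282]), 'joint_torque': array([-1.60874697e-03, -3.96851850e+01, -3.03848577e+01, -5.21163165e-04,
        9.81106219e-03,  1.26972822e-05]), 'tool_pos': array([0.254316  , 0.57005288, 0.2469585 ]), 'eef_rot': array([ 8.38932460e-01,  5.44234190e-01, -1.08785484e-03,  5.39196212e-04]), 'wrist_force': array([-0.6814905 ,  0.26606369, -1.00595084]), 'ft_torque': array([-0.00179638, -0.03360912,  0.02783882]), 'width': 0.9984623115853378}
0.017
side {'mtx': array([[398.65175965,   0.        , 318.19048457],
       [  0.        , 398.65175965, 196.36347973],
       [  0.        ,   0.        ,   1.        ]]), 'distortion': array([-0.04280513,  0.        ,  0.        ,  0.        ,  0.        ]), 'pose': array([[ 0.7443801 , -0.46400968,  0.48020129, -0.03678011],
       [-0.66754207, -0.53529591,  0.51753828, -0.58814106],
       [ 0.01690702, -0.70579976, -0.70820961,  0.77976384],
       [ 0.        ,  0.        ,  0.        ,  1.        ]])}
top {'mtx': array([[402.57899375,   0.        , 321.21852158],
       [  0.        , 402.57899375, 200.68922709],
       [  0.        ,   0.        ,   1.        ]]), 'distortion': array([-0.07153049,  0.        ,  0.        ,  0.        ,  0.        ]), 'pose': array([[-0.0109278 , -0.99037222,  0.13799798,  0.28452719],
       [-0.999498  ,  0.01492268,  0.02794748, -0.07089722],
       [-0.02973771, -0.1376233 , -0.99003813,  1.13681878],
       [ 0.        ,  0.        ,  0.        ,  1.        ]])}
```

View pics/side0.png

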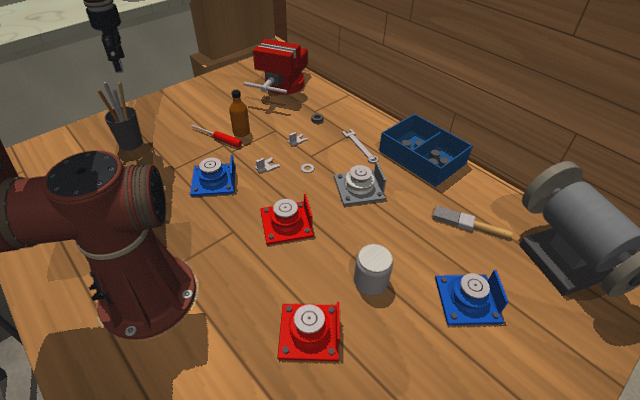

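View pics/top0.png

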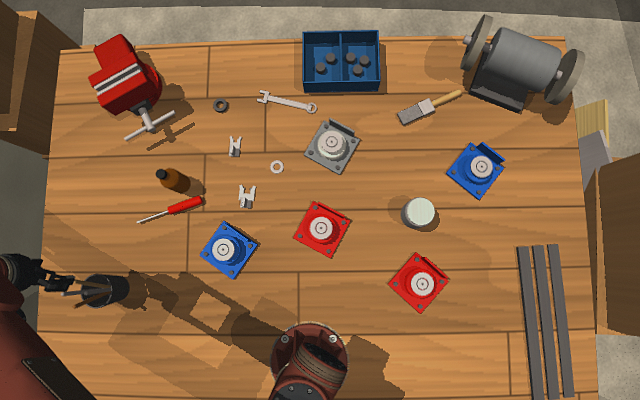

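The stand is the grey one at top (332,145), side (360,182). There are two clip candidates: A at top (235,146), side (297,139), and B at top (247,196), side (266,164). I'll look at close crops of both.

```bash
python3 - <<'E'
import cv2,numpy as np
t=cv2.imread("pics/top0.png");s=cv2.imread("pics/side0.png")
def c(im,x,y,w,h,k,n):
    cv2.imwrite(n,cv2.resize(im[y:y+h,x:x+w],None,fx=k,fy=k,interpolation=cv2.INTER_CUBIC))
c(t,215,130,60,80,7,"pics/tclips.png")
c(s,250,125,65,55,10,"pics/sclips.png")
c(t,295,110,75,70,8,"pics/tstand.png")
c(s,325,150,70,60,9,"pics/sstand.png")
E
```

```text
(no output)
```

View pics/tclips.png

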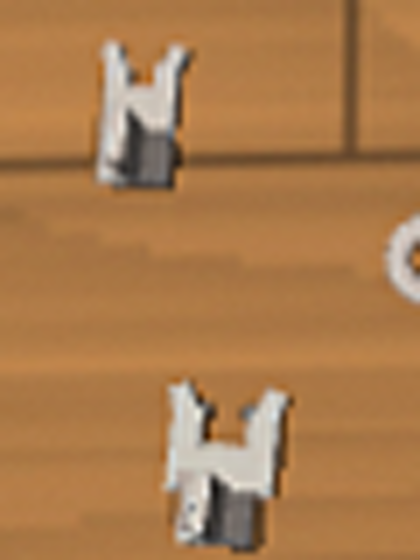

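View pics/sclips.png

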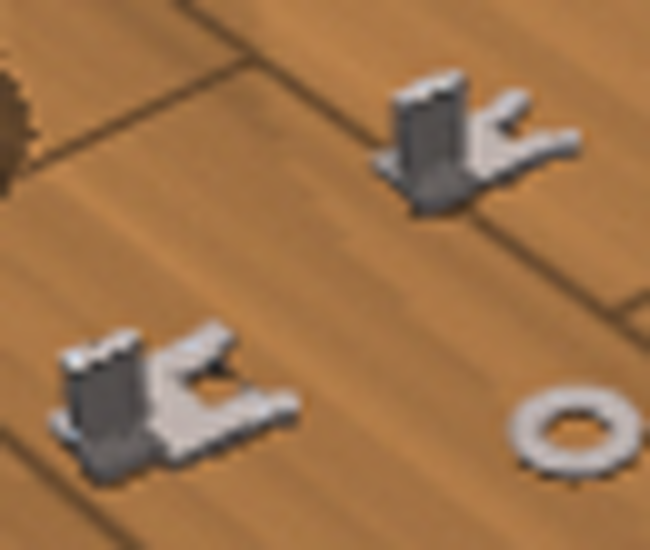

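View pics/tstand.png

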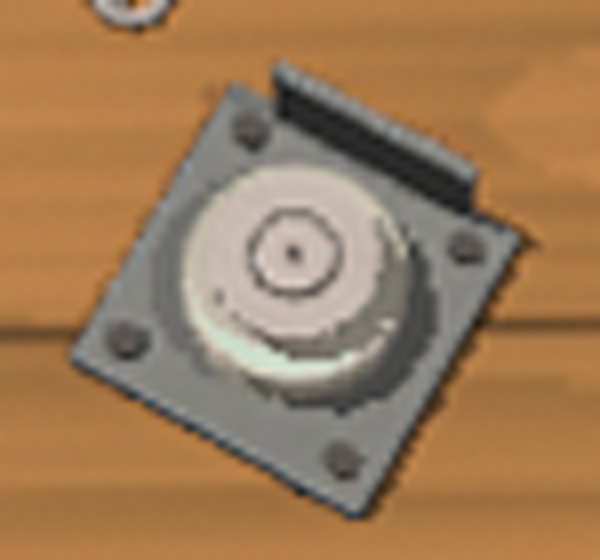

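View pics/sstand.png

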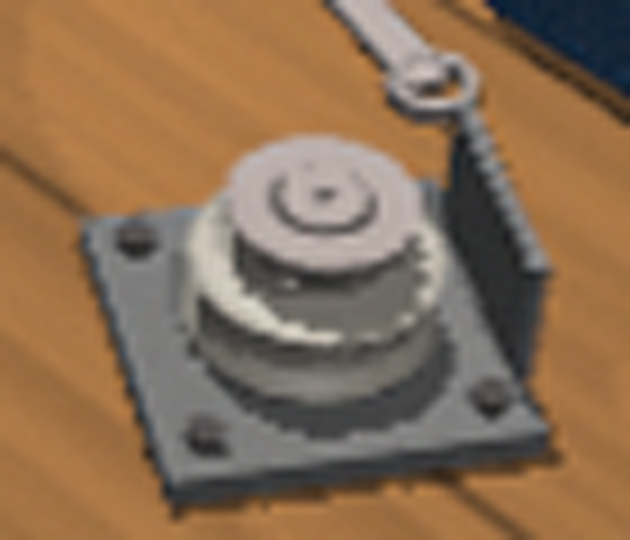

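B, at top (247,196), has the wide plate and wide slot, so it is the larger clip. A is narrow, so it is the spare. Next I'll take finer crops for picking points.

```bash
python3 - <<'E'
import cv2,numpy as np
t=cv2.imread("pics/top0.png");s=cv2.imread("pics/side0.png")
def c(im,x,y,w,h,k,n):
    o=cv2.resize(im[y:y+h,x:x+w],None,fx=k,fy=k,interpolation=cv2.INTER_NEAREST)
    for i in range(0,w,5): cv2.putText(o,str(x+i),(i*k,8),0,0.3,(0,255,255),1); o[:,i*k]=o[:,i*k]//2
    for i in range(0,h,5): cv2.putText(o,str(y+i),(0,i*k+10),0,0.3,(0,255,255),1); o[i*k,:]=o[i*k,:]//2
    cv2.imwrite(n,o)
c(t,235,180,26,32,18,"pics/tB.png")
c(s,250,152,34,26,22,"pics/sB.png")
E
```

```text
(no output)
```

View pics/tB.png

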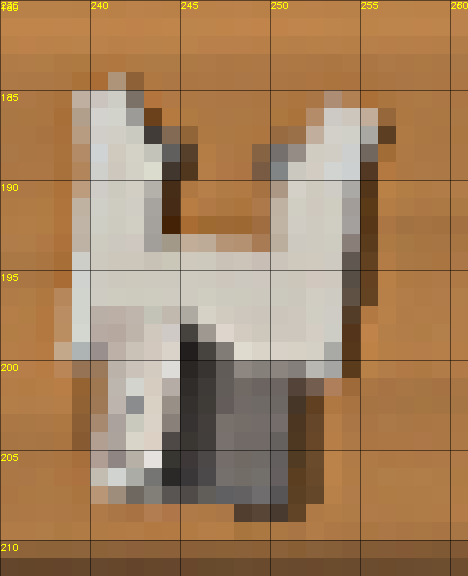

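View pics/sB.png

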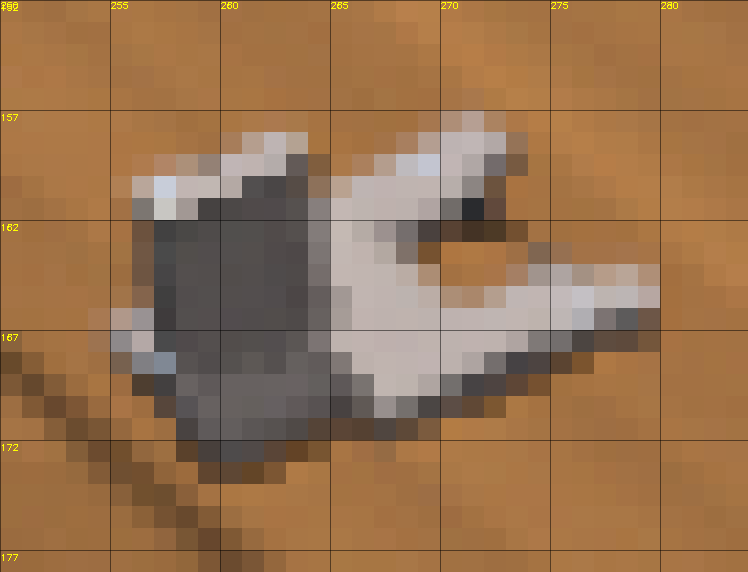

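```bash
cat > fit.py <<'E'
import cv2,numpy as np
from scipy.optimize import minimize
from station import camera_params
SS=6
def proj(n,P):
    c=camera_params(n);T=np.linalg.inv(c["pose"]);
    r=cv2.Rodrigues(T[:3,:3])[0]
    return cv2.projectPoints(np.asarray(P,float).reshape(-1,3),r,T[:3,3],c["mtx"],c["distortion"])[0].reshape(-1,2)
def prism(poly,z0,z1): return np.array([[x,y,z] for x,y in poly for z in (z0,z1)])*1e-3
def rect(x0,x1,y0,y1): return [(x0,y0),(x0,y1),(x1,y1),(x1,y0)]
def circ(r): return [(r*np.cos(a),r*np.sin(a)) for a in np.linspace(0,2*np.pi,48,endpoint=False)]
def place(P,x,y,yaw,z=0):
    c,s=np.cos(yaw),np.sin(yaw); return np.c_[c*P[:,0]-s*P[:,1]+x,s*P[:,0]+c*P[:,1]+y,P[:,2]+z]
def render(n,parts,roi):
    x,y,w,h=roi; m=np.zeros((h*SS,w*SS),np.uint8)
    for P in parts:
        q=(proj(n,P)-[x-.5,y-.5])*SS-.5
        hull=cv2.convexHull(q.astype(np.float32)).reshape(-1,2)
        cv2.fillPoly(m,[np.round(hull*16).astype(np.int32)],255,shift=4)
    return cv2.resize(m,(w,h),interpolation=cv2.INTER_AREA)/255.
def mask(im,roi):
    x,y,w,h=roi; a=im[y:y+h,x:x+w].astype(float)
    s=(a[...,2]-a[...,0])/np.maximum(a[...,2],1)
    return np.clip((0.5-s)/(0.5-0.12),0,1)
def clip_parts(tail,fin=8):
    ps=[prism(rect(-24,-8,-22,22),0,5),prism(rect(-48,-24,-tail,tail),0,5),prism(rect(-48,-24,-fin/2,fin/2),5,36)]
    for s in (1,-1):
        ps+=[prism([(-8,9.5*s),(5,9.5*s),(5,22*s),(-8,22*s)],0,5),
             prism([(5,9.5*s),(6.5,6*s),(8,9.5*s)],0,5),
             prism([(5,9.5*s),(9,9.5*s),(16,19*s),(16,25.5*s),(9,22*s),(5,22*s)],0,5)]
    return ps
def stand_parts(ft):
    return [prism(rect(-60,60,-60,60),0,12),prism(rect(54,60,-40,40),0,60),prism(circ(40),17,43),prism(circ(30),58,62),prism(circ(14),62,ft)]
def fit(ims,rois,mk,p0,scale):
    M={n:mask(ims[n],rois[n]) for n in ims}
    def cost(q):
        p=np.array(p0)+q*scale
        return sum(((render(n,mk(p),rois[n])-M[n])**2).sum() for n in ims)
    best=None
    for k in range(3):
        q0=np.zeros(len(p0)) if best is None else best.x
        sim=np.vstack([q0]+[q0+np.eye(len(p0))[i]*(1 if k<2 else .3) for i in range(len(p0))])
        best=minimize(cost,q0,method="Nelder-Mead",options=dict(initial_simplex=sim,xatol=.005,fatol=.01,maxiter=400))
    return np.array(p0)+best.x*scale,best.fun
def ray(n,u):
    c=camera_params(n);d=cv2.undistortPoints(np.array([[u]],float),c["mtx"],c["distortion"]).reshape(2)
    d=c["pose"][:3,:3]@np.r_[d,1];return c["pose"][:3,3],d
def atz(n,u,z):
    o,d=ray(n,u);return o+d*(z-o[2])/d[2]
def tri(us):
    A=np.zeros((3,3));b=np.zeros(3);R=[]
    for n,u in us.items():
        o,d=ray(n,u);d=d/np.linalg.norm(d);Q=np.eye(3)-np.outer(d,d);A+=Q;b+=Q@o
    X=np.linalg.solve(A,b)
    return X,[np.round(proj(n,X)[0]-u,2).tolist() for n,u in us.items()]
E
python3 - <<'E'
from fit import *
t=cv2.imread("pics/top0.png");s=cv2.imread("pics/side0.png")
print("clip tri finrear", tri({"top":(242,202),"side":(260,159.5)}))
g=atz("top",(246,194),0.005);print(g, atz("top",(332,142),.065),atz("side",(361,172),.065))
ims={"top":t,"side":s}
R={"top":(234,180,27,31),"side":(250,152,34,25)}
mk=lambda p:[place(P,p[0],p[1],p[2],p[4]) for P in clip_parts(p[3]*1e3)]
sc=np.array([.004,.004,.1,.003,.003])
for sub in (["top","side"],["top"],["side"]):
    p,f=fit({n:ims[n] for n in sub},R,mk,[g[0],g[1],-.1,.011,0],sc if len(sub)==2 else sc*[1,1,1,1,1e-6]);print(sub,p.round(4),f)
R2={"top":(300,114,65,65),"side":(330,163,62,44)}
g=atz("top",(332,142),.065)
mk2=lambda p:[place(P,p[0],p[1],p[2],p[3]) for P in stand_parts(66)]
sc=np.array([.004,.004,.1,.003])
for sub in (["top","side"],["top"],["side"]):
    p,f=fit({n:ims[n] for n in sub},R2,mk2,[g[0],g[1],-.48,0],sc if len(sub)==2 else sc*[1,1,1,1e-6]);print(sub,p.round(4),f)
    if len(sub)==2:
      for n in sub:
        o=np.hstack([render(n,mk2(p),R2[n]),mask(ims[n],R2[n])]);cv2.imwrite(f"pics/fit_{n}.png",cv2.resize(o*255,None,fx=5,fy=5,interpolation=0))
E
```

```text
clip tri finrear (array([0.43954618, 0.17996573, 0.0351169 ]), [[0.42, -0.65], [-0.74, 0.07]])
[0.46492054 0.17676825 0.005     ] [ 0.5962352  -0.07204691  0.065     ] [ 0.59751817 -0.07241486  0.065     ]Traceback (most recent call last):
  File "<stdin>", line 10, in <module>
  File "fit.py", line 43, in fit
    best=minimize(cost,q0,method="Nelder-Mead",options=dict(initial_simplex=sim,xatol=.005,fatol=.01,maxiter=400))
    res = _minimize_neldermead(fun, x0, args, callback, bounds=bounds,
                               **options)
    fxcc = func(xcc)
    fx = function(np.copy(x), *(wrapper_args + args))
  File "fit.py", line 38, in cost
    return sum(((render(n,mk(p),rois[n])-M[n])**2).sum() for n in ims)
  File "fit.py", line 38, in <genexpr>
    return sum(((render(n,mk(p),rois[n])-M[n])**2).sum() for n in ims)
                 ~~~~~~^^^^^^^^^^^^^^^^^
  File "fit.py", line 17, in render
    q=(proj(n,P)-[x-.5,y-.5])*SS-.5
       ~~~~^^^^^
  File "fit.py", line 6, in proj
    c=camera_params(n);T=np.linalg.inv(c["pose"]);
ValueError: time passes only in moves, steps and waits
```

```bash
sed -i 's/^from station import camera_params/import functools,station\ncamera_params=functools.lru_cache(None)(station.camera_params)/' fit.py
cat > run1.py <<'E'
from fit import *
t=cv2.imread("pics/top0.png");s=cv2.imread("pics/side0.png")
ims={"top":t,"side":s}
g=atz("top",(246,194),0.005)
R={"top":(234,180,27,31),"side":(250,152,34,25)}
mk=lambda p:[place(P,p[0],p[1],p[2],p[4]) for P in clip_parts(p[3]*1e3)]
sc=np.array([.004,.004,.1,.003,.003])
for sub in (["top","side"],["top"],["side"]):
    p,f=fit({n:ims[n] for n in sub},R,mk,[g[0],g[1],-.1,.011,0],sc if len(sub)==2 else sc*[1,1,1,1,1e-6]);print(sub,p.round(4),f)
    if len(sub)==2:
      for n in sub:
        o=np.hstack([render(n,mk(p),R[n]),mask(ims[n],R[n])]);cv2.imwrite(f"pics/fitc_{n}.png",cv2.resize(o*255,None,fx=10,fy=10,interpolation=0))
R2={"top":(300,114,65,65),"side":(330,163,62,44)}
g=atz("top",(332,142),.065)
mk2=lambda p:[place(P,p[0],p[1],p[2],p[3]) for P in stand_parts(66)]
sc=np.array([.004,.004,.1,.003])
for sub in (["top","side"],["top"],["side"]):
    p,f=fit({n:ims[n] for n in sub},R2,mk2,[g[0],g[1],-.48,0],sc if len(sub)==2 else sc*[1,1,1,1e-6]);print(sub,p.round(4),f)
    if len(sub)==2:
      for n in sub:
        o=np.hstack([render(n,mk2(p),R2[n]),mask(ims[n],R2[n])]);cv2.imwrite(f"pics/fit_{n}.png",cv2.resize(o*255,None,fx=5,fy=5,interpolation=0))
E
python3 run1.py
python3 - <<'E'
import cv2,numpy as np
a=[cv2.imread(f"pics/{f}.png") for f in("fitc_top","fitc_side","fit_top","fit_side")]
h=[i.shape for i in a]
o=np.zeros((640,1400,3),np.uint8)
y=0
o[:h[0][0],:h[0][1]]=a[0];o[320:320+h[1][0],:h[1][1]]=a[1];o[:h[2][0],700:700+h[2][1]]=a[2];o[330:330+h[3][0],700:700+h[3][1]]=a[3]
cv2.imwrite("pics/fits.png",cv2.resize(o,(800,366)))
E
```

```text
['top', 'side'] [ 0.4747  0.1748 -0.0926  0.0149  0.0021] 16.117314234361572
['top'] [ 0.4749  0.1753 -0.1028  0.0148 -0.    ] 8.210906142107262
['side'] [ 0.4766  0.1763 -0.0826  0.0149 -0.    ] 6.211111623732448
['top', 'side'] [ 0.5985 -0.0699 -0.5417  0.0014] 53.075836665037
['top'] [ 0.5986 -0.0702 -0.5339  0.    ] 15.252763648737737
['side'] [ 0.5999 -0.0685 -0.5418 -0.    ] 28.00832384030484[ WARN:0@2.317] global loadsave.cpp:1063 imwrite_ Unsupported depth image for selected encoder is fallbacked to CV_8U.
```

View pics/fits.png

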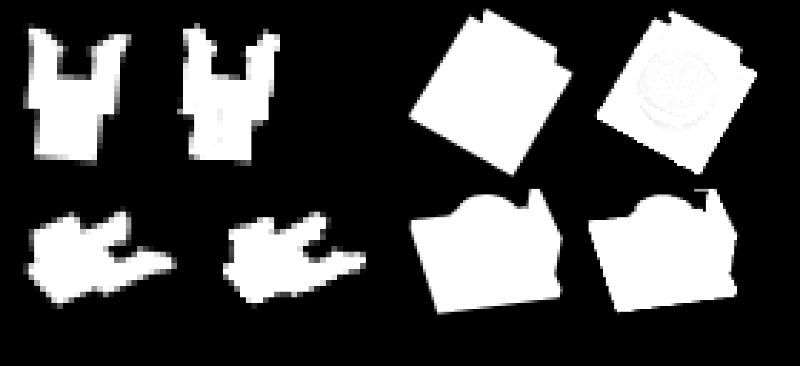

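The fits are consistent. The two cameras disagree by about 1.5 mm in absolute position, but the clip-to-stand offset agrees to under 0.7 mm. Fin-top height triangulates to 35 mm against 36 expected.

- **Seat:** about (0.4755, 0.1757), yaw −0.095.
- **Stand:** about (0.599, −0.0697), yaw −0.538.

The tail plate is about 30 mm wide under the fin, so the fingertips must stay above 5 mm.

```bash
cat > h.py <<'E'
import numpy as np
from scipy.spatial.transform import Rotation as R
from station import get_obs
def go(xyz,jaw=None,tilt=True):
    "print tool-frame shift (mm) and rotation (deg) to reach world xyz with tool down and jaw axis angle (rad)"
    o=get_obs();r=R.from_quat(o["eef_rot"]);d=np.array(xyz)-o["tool_pos"]
    print("t",round(o["clock"],2),"pos",o["tool_pos"].round(4),"w",round(o["width"]*85.4,1),"F",o["wrist_force"].round(1),"T",o["ft_torque"].round(2))
    print("delta tool-frame now",(r.inv().apply(d)*1e3).round(1))
    if jaw is not None:
        c,s=np.cos(jaw),np.sin(jaw);Rt=R.from_matrix(np.array([[c,s,0],[s,-c,0],[0,0,-1]]).T)
        print("rot deg",np.rad2deg((r.inv()*Rt).as_rotvec()).round(2),"delta in target frame",(Rt.inv().apply(d)*1e3).round(1))
E
python3 - <<'E'
from h import *
go([.440,.1794,.12],1.476)
E
```

```text
t 0.1 pos [0.2544 0.5701 0.2471] w 85.5 F [-0.2 -0.6  0.9] T [ 0.    0.   -0.04]
delta tool-frame now [-280.8  328.8  127.6]
rot deg [ -0.04   0.12 -18.62] delta in target frame [-371.4  221.8  127.1]
```

Request:
move_arm(delta_pos=[[0, 0, 0], [0, 0, 0], [0, 0, 0], [-30, 18, 0], [-30, 18, 0], [-30, 18, 0], [-30, 18, 0], [-30, 18, 0]], angular=[[0, 0, -6.2], [0, 0, -6.2], [0, 0, -6.2], [0, 0, 0], [0, 0, 0], [0, 0, 0], [0, 0, 0], [0, 0, 0]], grip=[85, 85, 85, 60, 50, 40, 30, 30])

```text
clock: 0.77
tool_pos: [0.33, 0.4112, 0.2476]
eef_rot: [0.74, 0.673, -0.001, 0.0]
wrist_force: [0.2, 0.4, -0.3]
width: 0.351
```

```bash
python3 -c "
from h import *
go([.440,.1794,.12],1.476)"
```

```text
t 0.77 pos [0.33   0.4112 0.2476] w 30.0 F [ 0.2  0.4 -0.3] T [ 0.04 -0.06  0.01]
delta tool-frame now [-220.2  131.4  127.7]
rot deg [-0.04  0.05  0.02] delta in target frame [-220.3  131.4  127.6]
```

Request:
move_arm(delta_pos=[[-31.5, 18.8, 0], [-31.5, 18.8, 0], [-31.5, 18.8, 0], [-31.5, 18.8, 18], [-31.5, 18.8, 18], [-31.5, 18.8, 30], [-31.3, 18.6, 30], [0, 0, 30]], angular=[[0, 0, 0], [0, 0, 0], [0, 0, 0], [0, 0, 0], [0, 0, 0], [0, 0, 0], [0, 0, 0], [0, 0, 0]], grip=[26, 26, 26, 26, 26, 26, 26, 26])

```text
clock: 1.43
tool_pos: [0.4391, 0.1848, 0.1294]
eef_rot: [0.742, 0.671, 0.001, 0.002]
wrist_force: [0.7, 0.8, -0.4]
width: 0.303
```

```bash
python3 - <<'E'
from h import *
from station import read_camera
import cv2
go([.440,.1794,.027],1.476)
for n,(x,y,w,h) in {"top":(205,150,90,80),"side":(215,100,90,90)}.items():
    im=read_camera(n)[:,:,::-1]; cv2.imwrite(f"pics/{n}1.png",im); cv2.imwrite(f"pics/{n}1c.png",cv2.resize(im[y:y+h,x:x+w],None,fx=6,fy=6,interpolation=cv2.INTER_CUBIC))
E
```

```text
t 1.43 pos [0.4391 0.1848 0.1294] w 25.9 F [ 0.7  0.8 -0.4] T [ 0.04 -0.   -0.01]
delta tool-frame now [ -5.2   1.  102.4]
rot deg [ 0.24  0.07 -0.29] delta in target frame [ -5.3   1.4 102.4]
```

View pics/side1c.png

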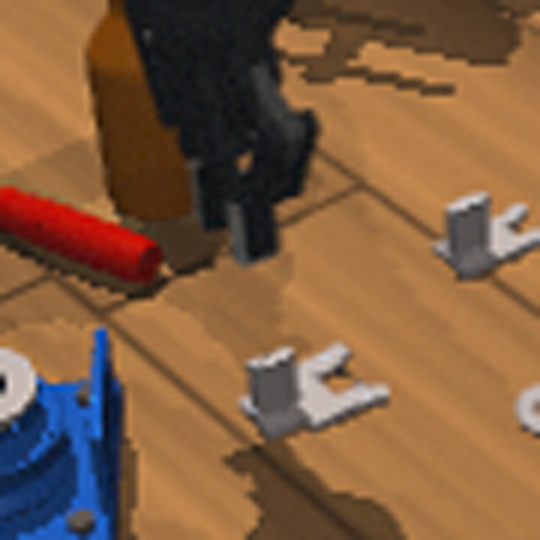

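View pics/top1c.png

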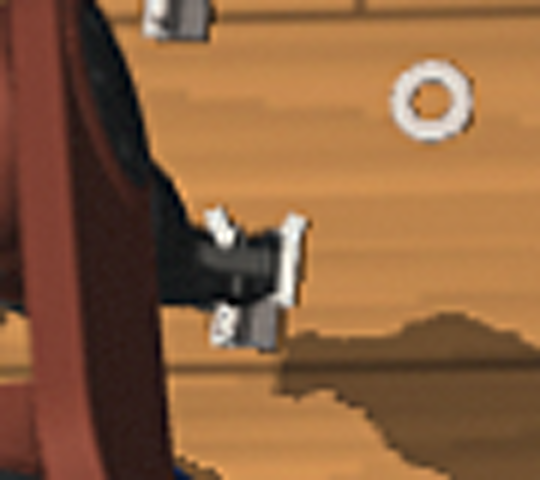

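Side: the gripper hangs above and behind the fin, with the clip fin at crop (270,380) and undisturbed. I'll go down in stages.

Request:
move_arm(delta_pos=[[0, 0, 15], [0, 0, 15], [0, 0, 15], [0, 0, 10], [0, 0, 5], [0, 0, 0], [0, 0, 0], [0, 0, 0]], angular=[[0, 0, 0], [0, 0, 0], [0, 0, 0], [0, 0, 0], [0, 0, 0], [0, 0, 0], [0, 0, 0], [0, 0, 0]], grip=[26, 26, 26, 26, 26, 26, 26, 26])

```text
clock: 2.2
tool_pos: [0.4371, 0.1894, 0.0705]
eef_rot: [0.74, 0.673, 0.001, 0.0]
wrist_force: [-0.6, 0.4, 0.1]
width: 0.306
```

```bash
python3 - <<'E'
from h import *
from station import read_camera
import cv2
go([.440,.1794,.026],1.476)
for n,(x,y,w,h) in {"top":(220,170,50,50),"side":(235,125,55,55)}.items():
    im=read_camera(n)[:,:,::-1]; cv2.imwrite(f"pics/{n}2.png",im); cv2.imwrite(f"pics/{n}2c.png",cv2.resize(im[y:y+h,x:x+w],None,fx=10,fy=10,interpolation=cv2.INTER_CUBIC))
E
```

```text
t 2.2 pos [0.4371 0.1894 0.0705] w 26.1 F [-0.6  0.4  0.1] T [-0.04 -0.02  0.02]
delta tool-frame now [-9.7  3.8 44.5]
rot deg [ 0.11 -0.04  0.01] delta in target frame [-9.7  3.9 44.5]
```

View pics/side2c.png

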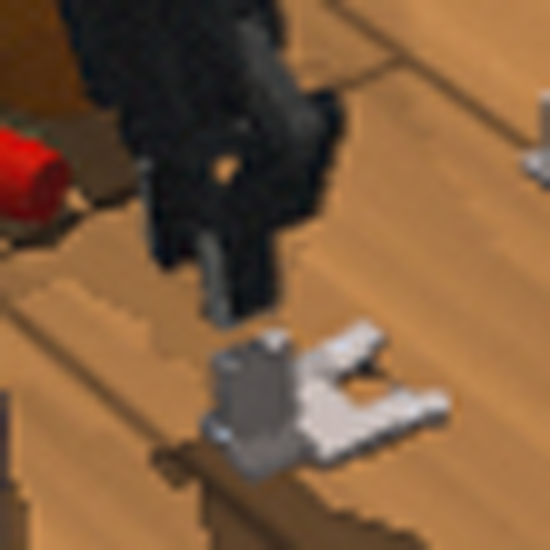

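View pics/top2c.png

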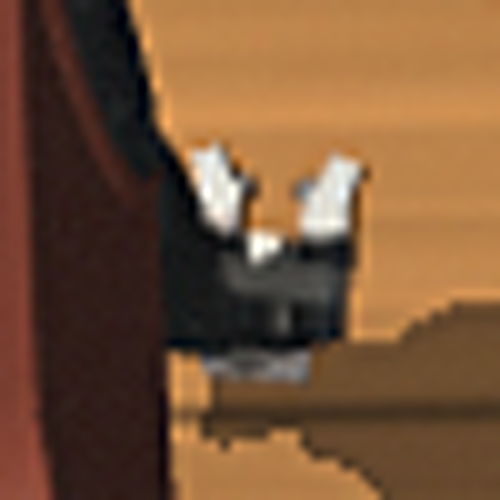

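Request:
move_arm(delta_pos=[[-5, 2, 0], [-4.7, 1.9, 0], [0, 0, 0], [0, 0, 8], [0, 0, 8], [0, 0, 6], [0, 0, 2], [0, 0, 0]], angular=[[0, 0, 0], [0, 0, 0], [0, 0, 0], [0, 0, 0], [0, 0, 0], [0, 0, 0], [0, 0, 0], [0, 0, 0]], grip=[26, 26, 26, 26, 26, 26, 26, 26])

```text
clock: 2.97
tool_pos: [0.4379, 0.1787, 0.044]
eef_rot: [0.74, 0.673, -0.001, -0.001]
wrist_force: [-0.9, -0.2, 0.1]
width: 0.305
```

```bash
python3 - <<'E'
from h import *
from station import read_camera
import cv2
go([.440,.1794,.025],1.476)
for n,(x,y,w,h) in {"top":(220,170,50,50),"side":(235,125,55,55)}.items():
    im=read_camera(n)[:,:,::-1]; cv2.imwrite(f"pics/{n}3.png",im); cv2.imwrite(f"pics/{n}3c.png",cv2.resize(im[y:y+h,x:x+w],None,fx=10,fy=10,interpolation=cv2.INTER_CUBIC))
E
```

```text
t 2.97 pos [0.4379 0.1787 0.044 ] w 26.0 F [-0.9 -0.2  0.1] T [-0.05  0.04 -0.05]
delta tool-frame now [ 1.   2.1 19. ]
rot deg [-0.16  0.06 -0.02] delta in target frame [ 0.9  2.  19. ]
```

View pics/side3c.png

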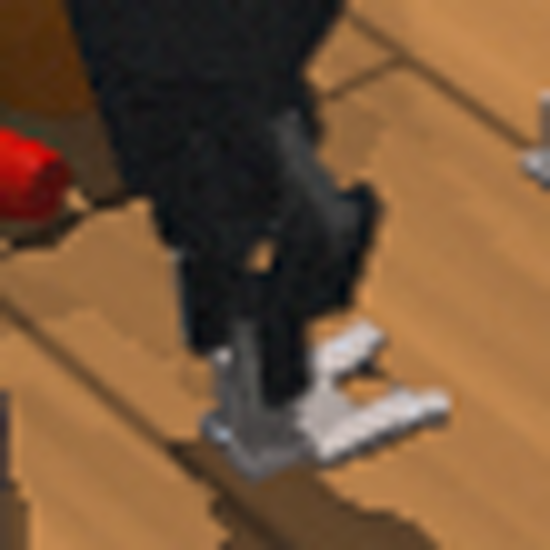

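View pics/top3c.png

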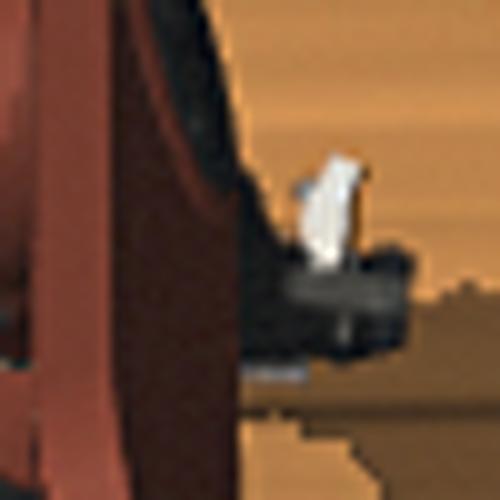

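Request:
move_arm(delta_pos=[[0.5, 1, 5], [0, 0, 5], [0, 0, 4], [0, 0, 3], [0, 0, 1], [0, 0, 0], [0, 0, 0], [0, 0, 0]], angular=[[0, 0, 0], [0, 0, 0], [0, 0, 0], [0, 0, 0], [0, 0, 0], [0, 0, 0], [0, 0, 0], [0, 0, 0]], grip=[26, 26, 26, 26, 26, 26, 26, 26])

```text
clock: 3.73
tool_pos: [0.4404, 0.1794, 0.0276]
eef_rot: [0.74, 0.673, 0.0, 0.0]
wrist_force: [-0.5, -0.2, -0.5]
width: 0.306
```

```bash
python3 - <<'E'
from h import *
go([.440,.1794,.025],1.476)
E
```

```text
t 3.73 pos [0.4404 0.1794 0.0276] w 26.1 F [-0.5 -0.2 -0.5] T [0.   0.   0.05]
delta tool-frame now [-0.  -0.4  2.6]
rot deg [ 0.02 -0.01 -0.02] delta in target frame [-0.  -0.4  2.6]
```

Request:
move_arm(delta_pos=[[0, 0, 1], [0, 0, 1], [0, 0, 0.8], [0, 0, 0], [0, 0, 0], [0, 0, 0], [0, 0, 0], [0, 0, 0]], angular=[[0, 0, 0], [0, 0, 0], [0, 0, 0], [0, 0, 0], [0, 0, 0], [0, 0, 0], [0, 0, 0], [0, 0, 0]], grip=[26, 26, 26, 26, 16, 12, 8, 5])

```text
clock: 4.4
tool_pos: [0.4403, 0.1793, 0.0248]
eef_rot: [0.74, 0.673, 0.0, 0.0]
wrist_force: [-1.2, -1.1, 0.4]
width: 0.079
```

Request:
move_arm(delta_pos=[[0, 0, 0], [0, 0, 0], [0, 0, 0], [0, 0, 0], [0, 0, 0], [0, 0, 0], [0, 0, 0], [0, 0, 0]], angular=[[0, 0, 0], [0, 0, 0], [0, 0, 0], [0, 0, 0], [0, 0, 0], [0, 0, 0], [0, 0, 0], [0, 0, 0]], grip=[2, 0, 0, 0, 0, 0, 0, 0])

```text
clock: 5.07
tool_pos: [0.4403, 0.1793, 0.0248]
eef_rot: [0.74, 0.673, 0.0, 0.0]
wrist_force: [-1.0, -0.7, 2.8]
width: 0.086
```

```bash
python3 - <<'E'
from h import *
go([.440,.1794,.025],1.476)
E
```

```text
t 5.07 pos [0.4403 0.1793 0.0248] w 7.4 F [-1.  -0.7  2.8] T [-0.13  0.16  0.03]
delta tool-frame now [ 0.  -0.3 -0.2]
rot deg [ 0.01 -0.   -0.02] delta in target frame [ 0.  -0.3 -0.2]
```

Request:
move_arm(delta_pos=[[0, 0, -3], [0, 0, -8], [0, 0, -15], [0, 0, -20], [0, 0, -25], [0, 0, -25], [0, 0, -15], [0, 0, -5]], angular=[[0, 0, 0], [0, 0, 0], [0, 0, 0], [0, 0, 0], [0, 0, 0], [0, 0, 0], [0, 0, 0], [0, 0, 0]], grip=[0, 0, 0, 0, 0, 0, 0, 0])

```text
clock: 5.73
tool_pos: [0.4423, 0.1799, 0.1441]
eef_rot: [0.74, 0.673, 0.003, 0.001]
wrist_force: [0.0, 0.7, -1.0]
width: 0.078
```

```bash
python3 - <<'E'
from h import *
from station import read_camera
import cv2
c,s=np.cos(-.538),np.sin(-.538)
# fin target: axle + R*(seatx-36): seat at -40 -> fin -76
for sx in (-75,): 
    go([.599+c*(sx-36)*1e-3,-.0697+s*(sx-36)*1e-3,.14],-.538+np.pi/2)
for n in ("top","side"):
    im=read_camera(n)[:,:,::-1]; cv2.imwrite(f"pics/{n}4.png",im)
E
```

```text
t 5.73 pos [0.4423 0.1799 0.1441] w 6.6 F [ 0.   0.7 -1. ] T [ 0.09  0.02 -0.  ]
delta tool-frame now [-186.    79.4    4.2]
rot deg [ 0.3  -0.2  25.38] delta in target frame [-134.   151.5    4.1]
```

View pics/side4.png

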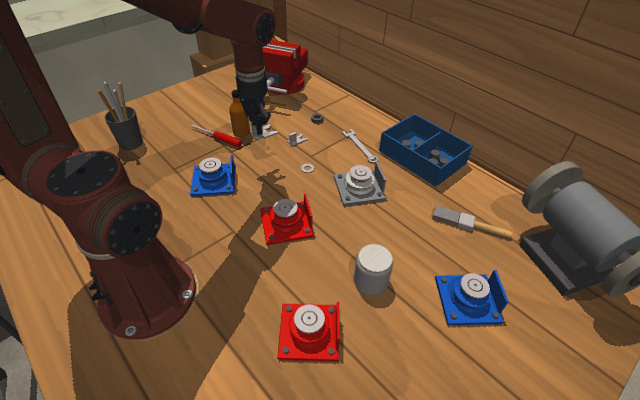

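Side: the clip is held at about (262,130), lifted and level. Now I'll carry it to the −x side of the stand.

Request:
move_arm(delta_pos=[[0, 0, 0], [0, 0, 0], [0, 0, 0], [0, 0, 0], [-17, 19, 0], [-25, 28, 0], [-25, 28, 0], [-25, 28, 0]], angular=[[0, 0, 6.3], [0, 0, 6.3], [0, 0, 6.4], [0, 0, 6.4], [0, 0, 0], [0, 0, 0], [0, 0, 0], [0, 0, 0]], grip=[0, 0, 0, 0, 0, 0, 0, 0])

```text
clock: 6.5
tool_pos: [0.48, 0.0465, 0.1386]
eef_rot: [0.869, 0.494, -0.001, -0.001]
wrist_force: [-0.1, 0.1, -0.7]
width: 0.083
```

Request:
move_arm(delta_pos=[[-21, 24, 0], [-12, 14, 0], [-6, 7, 0], [-3, 3, 0], [0, 0, 0], [0, 0, 0], [0, 0, 0], [0, 0, 0]], angular=[[0, 0, 0], [0, 0, 0], [0, 0, 0], [0, 0, 0], [0, 0, 0], [0, 0, 0], [0, 0, 0], [0, 0, 0]], grip=[0, 0, 0, 0, 0, 0, 0, 0])

```text
clock: 7.17
tool_pos: [0.5006, -0.0119, 0.1404]
eef_rot: [0.869, 0.494, -0.0, -0.0]
wrist_force: [0.1, -0.0, -1.1]
width: 0.081
```

```bash
cat > look.py <<'E'
from h import *
from station import read_camera
import cv2,sys
def look(k,rt,rs):
    for n,(x,y,w,h) in {"top":rt,"side":rs}.items():
        im=read_camera(n)[:,:,::-1]; cv2.imwrite(f"pics/{n}{k}.png",im); f=min(800//w,600//h); cv2.imwrite(f"pics/{n}{k}c.png",cv2.resize(im[y:y+h,x:x+w],None,fx=f,fy=f,interpolation=cv2.INTER_CUBIC)); print(n,"scale",f)
def st(sx,z,sy=0,ax=(.599,-.0697),yaw=-.538):
    c,s=np.cos(yaw),np.sin(yaw)
    fx=sx-36
    go([ax[0]+(c*fx-s*sy)*1e-3,ax[1]+(s*fx+c*sy)*1e-3,z],yaw+np.pi/2)
E
python3 - <<'E'
from look import *
st(-75,.14)
look(5,(270,100,100,100),(300,90,100,100))
E
```

```text
t 7.17 pos [ 0.5006 -0.0119  0.1404] w 6.9 F [ 0.1 -0.  -1.1] T [0.   0.01 0.02]
delta tool-frame now [0.8 3.1 0.4]
rot deg [-0.04  0.    0.07] delta in target frame [0.8 3.1 0.4]
top scale 6
side scale 6
```

View pics/top5c.png

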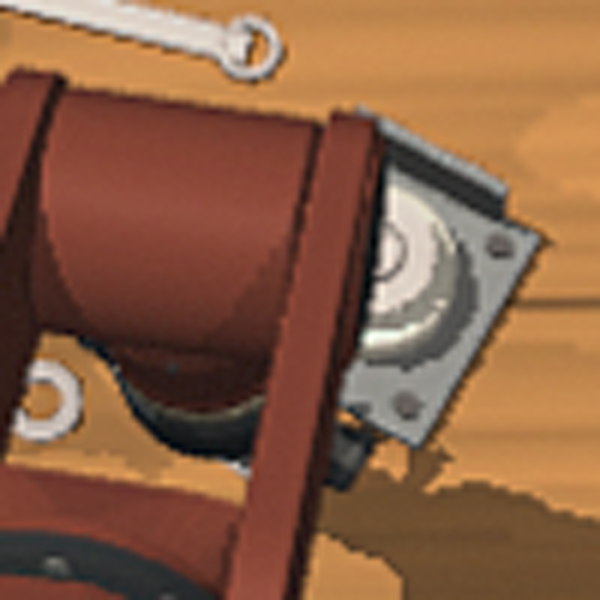

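View pics/side5c.png

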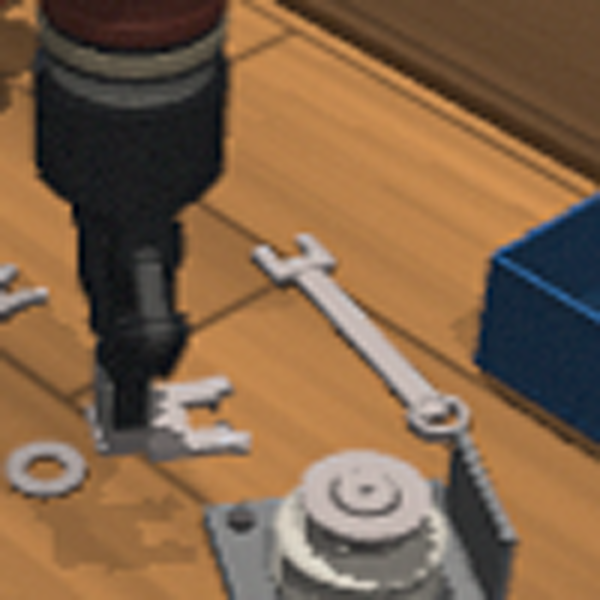

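```bash
python3 - <<'E'
from fit import *
im=cv2.imread("pics/side5.png")
yaw=-.538-np.deg2rad(0.07)
R={"side":(327,149,17,20)}
tp=np.array([.5006,-.0119]);c,s=np.cos(yaw),np.sin(yaw)
pred=tp+36e-3*np.array([c,s]);print("pred seat",pred)
for fz in (1e-6,1):
  for fy in (1e-6,1):
    mk=lambda p:[place(P,p[0],p[1],p[2],p[3]) for P in clip_parts(15)]
    p,f=fit({"side":im},R,mk,[pred[0],pred[1],yaw,.1404-.0248],np.array([.003,.003,.05*fy,.002*fz]))
    d=p[:2]-pred;print(p.round(4),f,"along",((c*d[0]+s*d[1])*1e3).round(2),"lat",((-s*d[0]+c*d[1])*1e3).round(2))
    if fz<1 and fy<1:
        o=np.hstack([render("side",mk(p),R["side"]),mask(im,R["side"])]);cv2.imwrite(f"pics/fit5.png",cv2.resize(o*255,None,fx=15,fy=15,interpolation=0))
# stand refit in side this image and original
ims=cv2.imread("pics/side0.png");R2={"side":(330,163,62,44)}
mk2=lambda p:[place(P,p[0],p[1],p[2],0) for P in stand_parts(66)]
print(fit({"side":ims},R2,mk2,[.599,-.0697,-.538],np.array([.003,.003,.05])))
print(tri({"top":(331.3,141.2),"side":(360.7,171.1)}))
E
```

```text
pred seat [ 0.53149191 -0.03038486]
[ 0.5323 -0.0287 -0.5392  0.1156] 9.851256153666835 along -0.15 lat 1.82
[ 0.5324 -0.0288 -0.5414  0.1156] 9.852789918215016 along 0.01 lat 1.82
[ 0.5322 -0.029  -0.5392  0.1158] 9.87029032023925 along -0.14 lat 1.53
[ 0.531  -0.0296 -0.5465  0.1168] 9.922240019033238 along -0.86 lat 0.45
(array([ 0.59988959, -0.06866745, -0.54812846]), np.float64(27.869529084721876))
(array([ 0.59825868, -0.0702384 ,  0.0663286 ]), [[0.03, -0.04], [-0.05, 0.01]])[ WARN:0@1.641] global loadsave.cpp:1063 imwrite_ Unsupported depth image for selected encoder is fallbacked to CV_8U.
```

View pics/fit5.png

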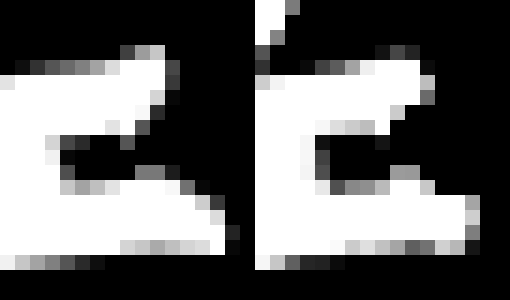

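The flange dot triangulates to about 66 mm high. The side-camera bias, measured on the held clip, is about 1.8 mm lateral. With it corrected the axle is at about (0.5988, −0.0702), which agrees with the top view. Next I'll touch the flange from above with the clip's rear body over the axle.

```bash
sed -i 's/(.599,-.0697),yaw=-.538/(.5988,-.0702),yaw=-.540/' look.py; python3 -c "
from look import *
st(20,.102)"
```

```text
t 7.27 pos [ 0.5009 -0.0122  0.1406] w 6.8 F [-0.2  0.1 -1.4] T [0.05 0.03 0.  ]
delta tool-frame now [ 0.3 97.8 38.6]
rot deg [-0.01 -0.    0.17] delta in target frame [ 0.6 97.8 38.6]
```

Request:
move_arm(delta_pos=[[0.6, 12, 0], [0, 25, 0], [0, 25, 0], [0, 20, 0], [0, 11, 0], [0, 5, 10], [0, 0, 15], [0, 0, 13]], angular=[[0, 0, 0.17], [0, 0, 0], [0, 0, 0], [0, 0, 0], [0, 0, 0], [0, 0, 0], [0, 0, 0], [0, 0, 0]], grip=[0, 0, 0, 0, 0, 0, 0, 0])

```text
clock: 7.93
tool_pos: [0.5852, -0.063, 0.1014]
eef_rot: [0.87, 0.492, -0.0, -0.0]
wrist_force: [-0.7, 0.2, -1.2]
width: 0.087
```

Request:
move_arm(delta_pos=[[0, 0, 0], [0, 0, 0], [0, 0, 0], [0, 0, 0], [0, 0, 0], [0, 0, 0], [0, 0, 0], [0, 0, 0]], angular=[[0, 0, 0], [0, 0, 0], [0, 0, 0], [0, 0, 0], [0, 0, 0], [0, 0, 0], [0, 0, 0], [0, 0, 0]], grip=[0, 0, 0, 0, 0, 0, 0, 0])

```text
clock: 8.6
tool_pos: [0.5857, -0.0632, 0.1031]
eef_rot: [0.87, 0.492, 0.0, 0.0]
wrist_force: [-0.2, 0.3, -1.7]
width: 0.081
```

```bash
python3 -c "
from look import *
st(20,.096)
look(6,(270,100,100,100),(310,110,90,90))"
```

```text
t 8.6 pos [ 0.5857 -0.0632  0.1031] w 6.9 F [-0.2  0.3 -1.7] T [0.02 0.   0.01]
delta tool-frame now [ 0.7 -1.2  7.1]
rot deg [ 0.05 -0.01 -0.08] delta in target frame [ 0.7 -1.2  7.1]
top scale 6
side scale 6
```

View pics/side6c.png

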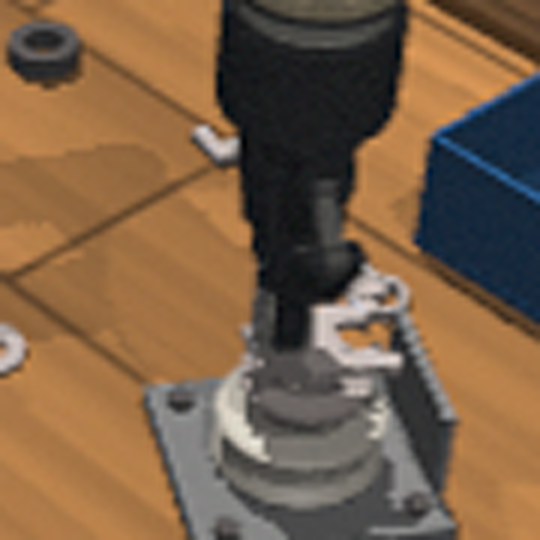

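The clip's tail is over the flange. Now I'll lower it slowly.

Request:
move_arm(delta_pos=[[0.7, 0, 1], [0, 0, 1], [0, 0, 1], [0, 0, 1], [0, 0, 0.8], [0, 0, 0.5], [0, 0, 0], [0, 0, 0]], angular=[[0, 0, 0], [0, 0, 0], [0, 0, 0], [0, 0, 0], [0, 0, 0], [0, 0, 0], [0, 0, 0], [0, 0, 0]], grip=[0, 0, 0, 0, 0, 0, 0, 0])

```text
clock: 9.37
tool_pos: [0.5857, -0.0626, 0.0972]
eef_rot: [0.87, 0.492, -0.0, -0.0]
wrist_force: [-0.6, -0.1, -1.0]
width: 0.082
```

Request:
move_arm(delta_pos=[[0, 0, 0.4], [0, 0, 0.4], [0, 0, 0.4], [0, 0, 0.4], [0, 0, 0.4], [0, 0, 0], [0, 0, 0], [0, 0, 0]], angular=[[0, 0, 0], [0, 0, 0], [0, 0, 0], [0, 0, 0], [0, 0, 0], [0, 0, 0], [0, 0, 0], [0, 0, 0]], grip=[0, 0, 0, 0, 0, 0, 0, 0])

```text
clock: 10.03
tool_pos: [0.5858, -0.0625, 0.0953]
eef_rot: [0.87, 0.492, -0.0, -0.0]
wrist_force: [0.9, 0.3, -1.0]
width: 0.081
```

Accurate tracking. I'll continue at 2 mm per call.

Request:
move_arm(delta_pos=[[0, 0, 0.4], [0, 0, 0.4], [0, 0, 0.4], [0, 0, 0.4], [0, 0, 0.4], [0, 0, 0], [0, 0, 0], [0, 0, 0]], angular=[[0, 0, 0], [0, 0, 0], [0, 0, 0], [0, 0, 0], [0, 0, 0], [0, 0, 0], [0, 0, 0], [0, 0, 0]], grip=[0, 0, 0, 0, 0, 0, 0, 0])

```text
clock: 10.7
tool_pos: [0.5858, -0.0626, 0.0933]
eef_rot: [0.87, 0.492, 0.0, 0.0]
wrist_force: [-1.5, 0.1, -0.3]
width: 0.083
```

Request:
move_arm(delta_pos=[[0, 0, 0.2], [0, 0, 0.2], [0, 0, 0.2], [0, 0, 0.2], [0, 0, 0.2], [0, 0, 0], [0, 0, 0], [0, 0, 0]], angular=[[0, 0, 0], [0, 0, 0], [0, 0, 0], [0, 0, 0], [0, 0, 0], [0, 0, 0], [0, 0, 0], [0, 0, 0]], grip=[0, 0, 0, 0, 0, 0, 0, 0])

```text
clock: 11.37
tool_pos: [0.5858, -0.0625, 0.0923]
eef_rot: [0.87, 0.492, -0.0, 0.0]
wrist_force: [0.7, 1.1, -1.3]
width: 0.082
```

Request:
move_arm(delta_pos=[[0, 0, 0.2], [0, 0, 0.2], [0, 0, 0.2], [0, 0, 0.2], [0, 0, 0.2], [0, 0, 0], [0, 0, 0], [0, 0, 0]], angular=[[0, 0, 0], [0, 0, 0], [0, 0, 0], [0, 0, 0], [0, 0, 0], [0, 0, 0], [0, 0, 0], [0, 0, 0]], grip=[0, 0, 0, 0, 0, 0, 0, 0])

```text
clock: 12.03
tool_pos: [0.5858, -0.0625, 0.0914]
eef_rot: [0.87, 0.492, 0.0, 0.0]
wrist_force: [-0.7, -0.8, -0.9]
width: 0.08
```

Request:
move_arm(delta_pos=[[0, 0, 0.2], [0, 0, 0.2], [0, 0, 0.2], [0, 0, 0.2], [0, 0, 0], [0, 0, 0], [0, 0, 0], [0, 0, 0]], angular=[[0, 0, 0], [0, 0, 0], [0, 0, 0], [0, 0, 0], [0, 0, 0], [0, 0, 0], [0, 0, 0], [0, 0, 0]], grip=[0, 0, 0, 0, 0, 0, 0, 0])

```text
clock: 12.7
tool_pos: [0.5858, -0.0625, 0.0906]
eef_rot: [0.87, 0.492, 0.0, 0.0]
wrist_force: [-0.1, 0.7, -0.3]
width: 0.084
```

Request:
move_arm(delta_pos=[[0, 0, 0.2], [0, 0, 0.2], [0, 0, 0.2], [0, 0, 0.2], [0, 0, 0], [0, 0, 0], [0, 0, 0], [0, 0, 0]], angular=[[0, 0, 0], [0, 0, 0], [0, 0, 0], [0, 0, 0], [0, 0, 0], [0, 0, 0], [0, 0, 0], [0, 0, 0]], grip=[0, 0, 0, 0, 0, 0, 0, 0])

```text
clock: 13.37
tool_pos: [0.5858, -0.0625, 0.0898]
eef_rot: [0.87, 0.492, 0.0, 0.0]
wrist_force: [0.4, -0.4, -0.9]
width: 0.079
```

Request:
move_arm(delta_pos=[[0, 0, 0.2], [0, 0, 0.2], [0, 0, 0.2], [0, 0, 0.2], [0, 0, 0], [0, 0, 0], [0, 0, 0], [0, 0, 0]], angular=[[0, 0, 0], [0, 0, 0], [0, 0, 0], [0, 0, 0], [0, 0, 0], [0, 0, 0], [0, 0, 0], [0, 0, 0]], grip=[0, 0, 0, 0, 0, 0, 0, 0])

```text
clock: 14.03
tool_pos: [0.5858, -0.0625, 0.089]
eef_rot: [0.87, 0.492, 0.0, 0.0]
wrist_force: [-0.1, -0.4, 0.7]
width: 0.082
```

Request:
move_arm(delta_pos=[[0, 0, 0.2], [0, 0, 0.2], [0, 0, 0], [0, 0, 0], [0, 0, 0], [0, 0, 0], [0, 0, 0], [0, 0, 0]], angular=[[0, 0, 0], [0, 0, 0], [0, 0, 0], [0, 0, 0], [0, 0, 0], [0, 0, 0], [0, 0, 0], [0, 0, 0]], grip=[0, 0, 0, 0, 0, 0, 0, 0])

```text
clock: 14.7
tool_pos: [0.586, -0.0625, 0.089]
eef_rot: [0.87, 0.492, 0.0, 0.0]
wrist_force: [-2.5, 0.5, 5.7]
width: 0.079
```

Contact: TCP at 89.0 mm gives 5.7 N, so the flange top is about 64.2 mm. The clip's groove level is then TCP at about 76.6 mm. I'll lift and retreat to seat −30 mm.

Request:
move_arm(delta_pos=[[0, 0, -3], [0, 0, -5], [0, 0, -4], [0, -8, 0], [0, -14, 0], [0, -14, 0], [0, -9, 0], [0, -4, 0]], angular=[[0, 0, 0], [0, 0, 0], [0, 0, 0], [0, 0, 0], [0, 0, 0], [0, 0, 0], [0, 0, 0], [0, 0, 0]], grip=[0, 0, 0, 0, 0, 0, 0, 0])

```text
clock: 15.37
tool_pos: [0.542, -0.0364, 0.1]
eef_rot: [0.87, 0.493, -0.001, -0.001]
wrist_force: [-0.3, -0.2, -1.5]
width: 0.078
```

Request:
move_arm(delta_pos=[[0, 0, 0], [0, 0, 0], [0, 0, 0], [0, 0, 0], [0, 0, 0], [0, 0, 0], [0, 0, 0], [0, 0, 0]], angular=[[0, 0, 0], [0, 0, 0], [0, 0, 0], [0, 0, 0], [0, 0, 0], [0, 0, 0], [0, 0, 0], [0, 0, 0]], grip=[0, 0, 0, 0, 0, 0, 0, 0])

```text
clock: 16.03
tool_pos: [0.5439, -0.0374, 0.1005]
eef_rot: [0.87, 0.492, -0.0, -0.0]
wrist_force: [-0.7, -0.8, -0.6]
width: 0.083
```

```bash
python3 -c "
from look import *
st(-30,.089)
look(7,(270,100,100,100),(310,130,80,80))"
```

```text
t 16.03 pos [ 0.5439 -0.0374  0.1005] w 7.1 F [-0.7 -0.8 -0.6] T [ 0.05  0.09 -0.  ]
delta tool-frame now [ 0.1 -2.  11.5]
rot deg [-0.    0.   -0.09] delta in target frame [ 0.1 -2.  11.5]
top scale 6
side scale 7
```

View pics/side7c.png

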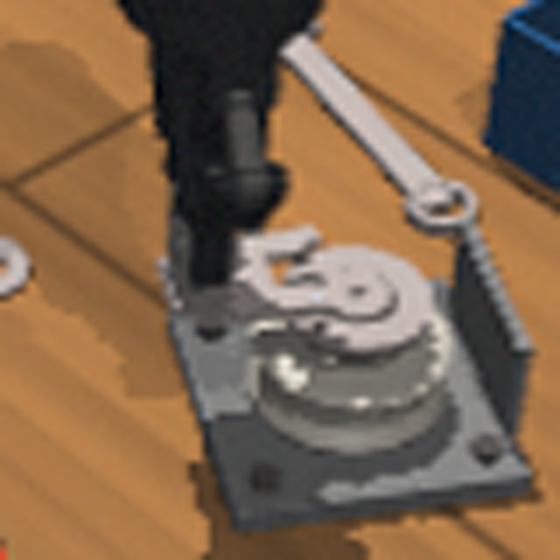

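View pics/top7c.png

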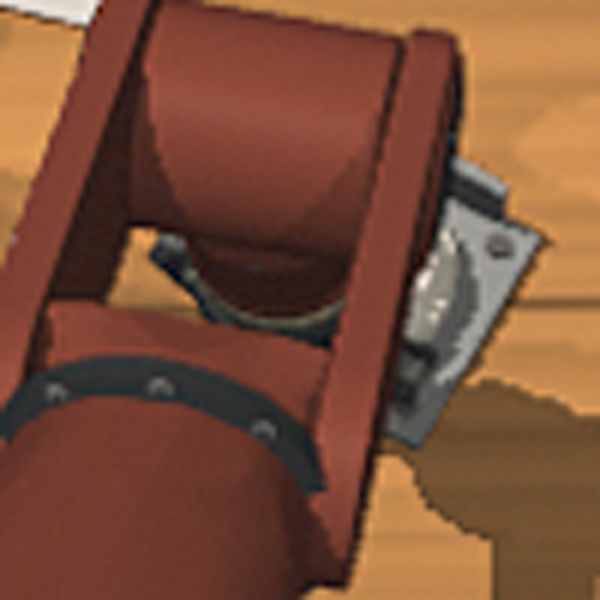

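Side: the clip legs point at the axle, with the tips just short of the flange ring. Now I'll back off 2 mm and press down.

Request:
move_arm(delta_pos=[[0, -1, 1], [0, -1, 2.5], [0, 0, 2.5], [0, 0, 2.5], [0, 0, 2.5], [0, 0, 2], [0, 0, 1], [0, 0, 0]], angular=[[0, 0, 0], [0, 0, 0], [0, 0, 0], [0, 0, 0], [0, 0, 0], [0, 0, 0], [0, 0, 0], [0, 0, 0]], grip=[0, 0, 0, 0, 0, 0, 0, 0])

```text
clock: 16.8
tool_pos: [0.5422, -0.0362, 0.0866]
eef_rot: [0.87, 0.492, -0.0, -0.0]
wrist_force: [-1.1, 0.9, 1.3]
width: 0.078
```

Request:
move_arm(delta_pos=[[0, 0, 1], [0, 0, 1], [0, 0, 1], [0, 0, 1], [0, 0, 0.7], [0, 0, 0.3], [0, 0, 0], [0, 0, 0]], angular=[[0, 0, 0], [0, 0, 0], [0, 0, 0], [0, 0, 0], [0, 0, 0], [0, 0, 0], [0, 0, 0], [0, 0, 0]], grip=[0, 0, 0, 0, 0, 0, 0, 0])

```text
clock: 17.47
tool_pos: [0.5425, -0.0363, 0.0818]
eef_rot: [0.87, 0.492, 0.0, 0.0]
wrist_force: [-0.8, 0.5, 5.2]
width: 0.081
```

```bash
python3 -c "
from look import *
st(-30,.0765)
look(8,(270,100,100,100),(310,130,80,80))"
```

```text
t 17.47 pos [ 0.5425 -0.0363  0.0818] w 6.9 F [-0.8  0.5  5.2] T [0.03 0.02 0.04]
delta tool-frame now [-0.1 -0.3  5.3]
rot deg [ 0.05 -0.02 -0.08] delta in target frame [-0.1 -0.3  5.3]
top scale 6
side scale 7
```

View pics/side8c.png

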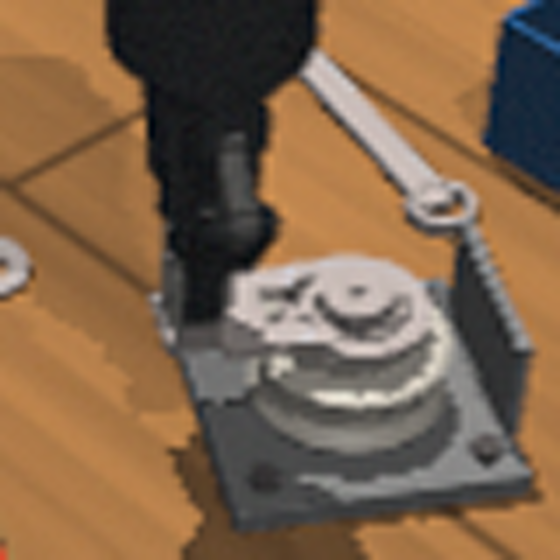

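Force is about 6 N at 5 mm of press, as expected. I'll continue.

Request:
move_arm(delta_pos=[[0, 0, 1], [0, 0, 1], [0, 0, 1], [0, 0, 1], [0, 0, 0.8], [0, 0, 0.4], [0, 0, 0], [0, 0, 0]], angular=[[0, 0, 0], [0, 0, 0], [0, 0, 0], [0, 0, 0], [0, 0, 0], [0, 0, 0], [0, 0, 0], [0, 0, 0]], grip=[0, 0, 0, 0, 0, 0, 0, 0])

```text
clock: 18.23
tool_pos: [0.5425, -0.0363, 0.077]
eef_rot: [0.87, 0.492, 0.0, 0.0]
wrist_force: [-1.7, 1.0, 8.0]
width: 0.085
```

```bash
python3 -c "
from look import *
st(-30,.0765)
look(9,(270,100,100,100),(325,145,60,60))"
```

```text
t 18.23 pos [ 0.5425 -0.0363  0.077 ] w 7.3 F [-1.7  1.   8. ] T [0.04 0.08 0.02]
delta tool-frame now [-0.2 -0.3  0.5]
rot deg [ 0.04 -0.02 -0.08] delta in target frame [-0.2 -0.3  0.5]
top scale 6
side scale 10
```

View pics/side9c.png

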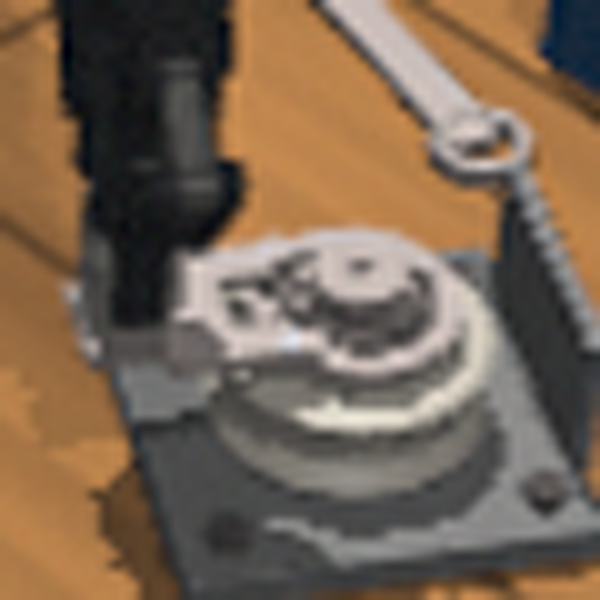

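The flange now stands proud and the legs lie on the depressed washer. The 8.9 N matches the expected press, so there is no tilt. Advancing gently.

Request:
move_arm(delta_pos=[[0, 0, 0.3], [0, 0.8, 0], [0, 0.8, 0], [0, 0.8, 0], [0, 0.8, 0], [0, 0.8, 0], [0, 0.8, 0], [0, 0.8, 0]], angular=[[0, 0, 0], [0, 0, 0], [0, 0, 0], [0, 0, 0], [0, 0, 0], [0, 0, 0], [0, 0, 0], [0, 0, 0]], grip=[0, 0, 0, 0, 0, 0, 0, 0])

```text
clock: 19.0
tool_pos: [0.5468, -0.0388, 0.0766]
eef_rot: [0.87, 0.492, -0.0, -0.0]
wrist_force: [-3.2, 1.4, 7.4]
width: 0.085
```

```bash
cat > f.py <<'E'
from look import *
def rel(ax=(.5988,-.0702),yaw=-.540,contact=89.0):
    o=get_obs();c,s=np.cos(yaw),np.sin(yaw);d=o["tool_pos"][:2]-ax;F=o["wrist_force"];T=o["ft_torque"]
    r=lambda v:np.round([c*v[0]+s*v[1],-s*v[0]+c*v[1]],2)
    p=r(d*1e3);print("t",round(o["clock"],2),"seat rel",p+[36,0],"z",round(o["tool_pos"][2]*1e3,2),"Fstand",r(F),round(F[2],1),"T",r(T),T[2].round(2))
rel()
E
python3 f.py
```

```text
t 19.0 seat rel [-24.77   0.17] z 76.55 Fstand [-3.44 -0.48] 7.4 T [-0.02  0.34] 0.02
```

Request:
move_arm(delta_pos=[[0, 0.9, 0], [0, 0.9, 0], [0, 0.9, 0], [0, 0.9, 0], [0, 0.9, 0], [0, 0.9, 0], [0, 0.6, 0], [0, 0, 0]], angular=[[0, 0, 0], [0, 0, 0], [0, 0, 0], [0, 0, 0], [0, 0, 0], [0, 0, 0], [0, 0, 0], [0, 0, 0]], grip=[0, 0, 0, 0, 0, 0, 0, 0])

```text
clock: 19.67
tool_pos: [0.5521, -0.042, 0.0766]
eef_rot: [0.87, 0.492, -0.0, -0.0]
wrist_force: [-2.8, 2.1, 7.5]
width: 0.08
```

```bash
python3 -c "
from f import *
look(10,(270,100,100,100),(325,145,60,60))"
```

```text
t 19.67 seat rel [-18.59   0.15] z 76.59 Fstand [-3.51  0.39] 7.5 T [0.01 0.25] 0.04
top scale 6
side scale 10
```

View pics/side10c.png

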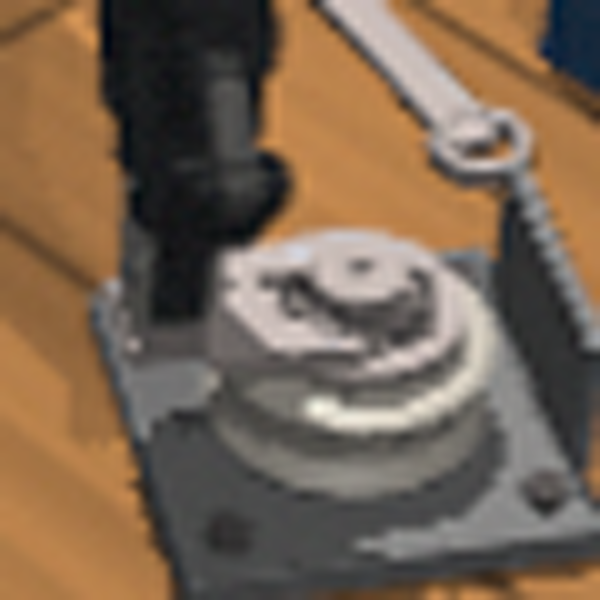

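The legs have entered the groove under the flange and forces are only friction. Continuing.

Request:
move_arm(delta_pos=[[0, 0.8, 0], [0, 0.8, 0], [0, 0.8, 0], [0, 0.8, 0], [0, 0.8, 0], [0, 0.5, 0], [0, 0, 0], [0, 0, 0]], angular=[[0, 0, 0], [0, 0, 0], [0, 0, 0], [0, 0, 0], [0, 0, 0], [0, 0, 0], [0, 0, 0], [0, 0, 0]], grip=[0, 0, 0, 0, 0, 0, 0, 0])

```text
clock: 20.43
tool_pos: [0.5558, -0.0443, 0.0765]
eef_rot: [0.87, 0.492, -0.0, -0.0]
wrist_force: [-2.6, 1.0, 6.7]
width: 0.083
```

```bash
python3 f.py
```

```text
t 20.43 seat rel [-14.19   0.13] z 76.54 Fstand [-2.78 -0.48] 6.7 T [-0.01  0.29] 0.02
```

Request:
move_arm(delta_pos=[[0, 0.3, 0], [0, 0.3, 0], [0, 0.3, 0], [0, 0.3, 0], [0, 0.3, 0], [0, 0, 0], [0, 0, 0], [0, 0, 0]], angular=[[0, 0, 0], [0, 0, 0], [0, 0, 0], [0, 0, 0], [0, 0, 0], [0, 0, 0], [0, 0, 0], [0, 0, 0]], grip=[0, 0, 0, 0, 0, 0, 0, 0])

```text
clock: 21.1
tool_pos: [0.5568, -0.0448, 0.0765]
eef_rot: [0.87, 0.492, -0.0, -0.001]
wrist_force: [-3.5, 1.9, 7.9]
width: 0.084
```

```bash
python3 f.py
```

```text
t 21.1 seat rel [-13.08   0.18] z 76.49 Fstand [-4.02 -0.19] 7.9 T [-0.01  0.43] -0.04
```

Request:
move_arm(delta_pos=[[0, 0.3, 0], [0, 0.3, 0], [0, 0.3, 0], [0, 0.1, 0], [0, 0, 0], [0, 0, 0], [0, 0, 0], [0, 0, 0]], angular=[[0, 0, 0], [0, 0, 0], [0, 0, 0], [0, 0, 0], [0, 0, 0], [0, 0, 0], [0, 0, 0], [0, 0, 0]], grip=[0, 0, 0, 0, 0, 0, 0, 0])

```text
clock: 21.77
tool_pos: [0.5572, -0.045, 0.0763]
eef_rot: [0.87, 0.492, -0.001, -0.001]
wrist_force: [-4.2, 4.2, 7.6]
width: 0.082
```

```bash
python3 f.py
```

```text
t 21.77 seat rel [-12.66   0.25] z 76.3 Fstand [-5.76  1.5 ] 7.6 T [0.12 0.59] 0.01
```

Request:
move_arm(delta_pos=[[0, 0.2, 0], [0, 0.2, 0], [0, 0.2, 0], [0, 0, 0], [0, 0, 0], [0, 0, 0], [0, 0, 0], [0, 0, 0]], angular=[[0, 0, 0], [0, 0, 0], [0, 0, 0], [0, 0, 0], [0, 0, 0], [0, 0, 0], [0, 0, 0], [0, 0, 0]], grip=[0, 0, 0, 0, 0, 0, 0, 0])

```text
clock: 22.43
tool_pos: [0.5574, -0.045, 0.0762]
eef_rot: [0.87, 0.492, -0.001, -0.002]
wrist_force: [-5.0, 3.4, 8.8]
width: 0.084
```

```bash
python3 f.py
```

```text
t 22.43 seat rel [-12.42   0.3 ] z 76.18 Fstand [-6.03  0.36] 8.8 T [0.1 0.7] 0.06
```

```bash
cat >> f.py <<'E'
def tilt():
    r=R.from_quat(get_obs()["eef_rot"]).as_matrix();yaw=-.54;f=np.array([np.cos(yaw),np.sin(yaw)])
    a=r[:,1]; print("fwd axis slope (z per mm, + = nose up) deg",np.rad2deg(np.arcsin(a[2])).round(2),"roll",np.rad2deg(np.arcsin(r[2,0])).round(2),"yaw",np.rad2deg(np.arctan2(a[1],a[0])-yaw).round(2))
tilt()
E
python3 f.py
```

```text
t 22.43 seat rel [-12.42   0.3 ] z 76.18 Fstand [-6.03  0.36] 8.8 T [0.1 0.7] 0.06
fwd axis slope (z per mm, + = nose up) deg -0.21 roll 0.01 yaw -0.08
```

Request:
move_arm(delta_pos=[[0, 0.3, 0], [0, 0.3, 0], [0, 0.3, 0], [0, 0.3, 0], [0, 0, 0], [0, 0, 0], [0, 0, 0], [0, 0, 0]], angular=[[0, 0, 0], [0, 0, 0], [0, 0, 0], [0, 0, 0], [0, 0, 0], [0, 0, 0], [0, 0, 0], [0, 0, 0]], grip=[0, 0, 0, 0, 0, 0, 0, 0])

```text
clock: 23.1
tool_pos: [0.5577, -0.0452, 0.076]
eef_rot: [0.87, 0.492, -0.001, -0.002]
wrist_force: [-5.9, 4.6, 9.7]
width: 0.084
```

```bash
python3 f.py; python3 -c "
from look import *
look(11,(270,100,100,100),(325,145,60,60))"
```

```text
t 23.1 seat rel [-12.1    0.36] z 75.99 Fstand [-7.46  0.93] 9.7 T [0.25 0.88] 0.06
fwd axis slope (z per mm, + = nose up) deg -0.32 roll 0.01 yaw -0.08
top scale 6
side scale 10
```

View pics/side11c.png

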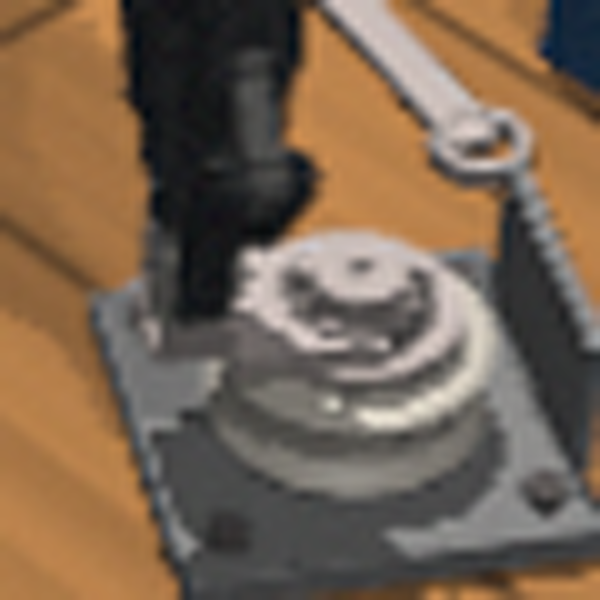

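The arm yields by about 0.3° nose-down and 0.5 mm low under push, so I'll compensate a little while increasing the push.

Request:
move_arm(delta_pos=[[0, 0.4, -0.3], [0, 0.4, -0.3], [0, 0.4, -0.2], [0, 0.4, -0.1], [0, 0.4, -0.1], [0, 0, 0], [0, 0, 0], [0, 0, 0]], angular=[[-0.15, 0, 0], [-0.15, 0, 0], [-0.1, 0, 0], [-0.05, 0, 0], [-0.05, 0, 0], [0, 0, 0], [0, 0, 0], [0, 0, 0]], grip=[0, 0, 0, 0, 0, 0, 0, 0])

```text
clock: 23.87
tool_pos: [0.5577, -0.0452, 0.0759]
eef_rot: [0.87, 0.492, -0.0, -0.0]
wrist_force: [-8.1, 6.3, 8.2]
width: 0.08
```

```bash
python3 f.py
```

```text
t 23.87 seat rel [-12.04   0.3 ] z 75.92 Fstand [-10.15   1.24] 8.2 T [0.37 1.37] 0.14
fwd axis slope (z per mm, + = nose up) deg -0.07 roll -0.02 yaw -0.09
```

Request:
move_arm(delta_pos=[[0, 0.5, -0.4], [0, 0.5, -0.4], [0, 0.5, -0.3], [0, 0.5, -0.3], [0, 0, 0], [0, 0, 0], [0, 0, 0], [0, 0, 0]], angular=[[-0.05, 0, 0], [-0.05, 0, 0], [-0.05, 0, 0], [-0.05, 0, 0], [0, 0, 0], [0, 0, 0], [0, 0, 0], [0, 0, 0]], grip=[0, 0, 0, 0, 0, 0, 0, 0])

```text
clock: 24.53
tool_pos: [0.5579, -0.0454, 0.0762]
eef_rot: [0.871, 0.492, -0.001, -0.001]
wrist_force: [-8.9, 8.5, 6.2]
width: 0.079
```

```bash
python3 f.py
```

```text
t 24.53 seat rel [-11.83   0.22] z 76.18 Fstand [-12.     2.68] 6.2 T [0.56 1.71] 0.09
fwd axis slope (z per mm, + = nose up) deg -0.09 roll -0.04 yaw -0.09
```

Request:
move_arm(delta_pos=[[0.2, 0.5, -0.1], [0.2, 0.5, -0.1], [0.2, 0.5, -0.1], [0, 0.5, -0.1], [0, 0.5, 0], [0, 0, 0], [0, 0, 0], [0, 0, 0]], angular=[[-0.05, 0, 0], [-0.05, 0, 0], [-0.05, 0, 0], [-0.05, 0, 0], [-0.05, 0, 0], [0, 0, 0], [0, 0, 0], [0, 0, 0]], grip=[0, 0, 0, 0, 0, 0, 0, 0])

```text
clock: 25.2
tool_pos: [0.5583, -0.0455, 0.0761]
eef_rot: [0.871, 0.492, -0.002, -0.001]
wrist_force: [-12.0, 10.3, 8.9]
width: 0.078
```

```bash
python3 f.py
```

```text
t 25.2 seat rel [-11.44   0.3 ] z 76.11 Fstand [-15.58   2.62] 8.9 T [0.38 2.35] 0.08
fwd axis slope (z per mm, + = nose up) deg -0.14 roll -0.13 yaw -0.1
```

Request:
move_arm(delta_pos=[[0.2, 0.5, -0.1], [0.2, 0.5, -0.1], [0, 0.5, -0.1], [0, 0.5, -0.1], [0, 0, 0], [0, 0, 0], [0, 0, 0], [0, 0, 0]], angular=[[-0.05, 0, 0], [-0.05, 0, 0], [-0.05, 0, 0], [-0.05, 0, 0], [0, 0, 0], [0, 0, 0], [0, 0, 0], [0, 0, 0]], grip=[0, 0, 0, 0, 0, 0, 0, 0])

```text
clock: 25.87
tool_pos: [0.5586, -0.0457, 0.0759]
eef_rot: [0.871, 0.492, -0.002, -0.0]
wrist_force: [-14.8, 10.1, 10.6]
width: 0.083
```

```bash
python3 f.py
```

```text
t 25.87 seat rel [-11.05   0.39] z 75.95 Fstand [-17.9    1.02] 10.6 T [0.36 2.78] 0.05
fwd axis slope (z per mm, + = nose up) deg -0.15 roll -0.18 yaw -0.11
```

Request:
move_arm(delta_pos=[[0, 0.5, -0.3], [0, 0.5, -0.3], [0, 0.5, -0.2], [0, 0.5, -0.2], [0, 0, 0], [0, 0, 0], [0, 0, 0], [0, 0, 0]], angular=[[-0.05, 0, 0], [-0.05, 0, 0], [-0.05, 0, 0], [-0.05, 0, 0], [0, 0, 0], [0, 0, 0], [0, 0, 0], [0, 0, 0]], grip=[0, 0, 0, 0, 0, 0, 0, 0])

```text
clock: 26.53
tool_pos: [0.559, -0.0461, 0.076]
eef_rot: [0.871, 0.492, -0.002, -0.0]
wrist_force: [-15.4, 10.5, 8.1]
width: 0.078
```

```bash
python3 f.py
```

```text
t 26.53 seat rel [-10.53   0.21] z 75.99 Fstand [-18.63   1.09] 8.1 T [0.38 3.  ] 0.04
fwd axis slope (z per mm, + = nose up) deg -0.14 roll -0.21 yaw -0.11
```

Request:
move_arm(delta_pos=[[0, 0.4, -0.1], [0, 0.4, -0.1], [0, 0.4, -0.1], [0, 0.4, -0.1], [0, 0, 0], [0, 0, 0], [0, 0, 0], [0, 0, 0]], angular=[[-0.05, 0, 0], [-0.05, 0, 0], [0, 0, 0], [0, 0, 0], [0, 0, 0], [0, 0, 0], [0, 0, 0], [0, 0, 0]], grip=[0, 0, 0, 0, 0, 0, 0, 0])

```text
clock: 27.2
tool_pos: [0.5667, -0.0504, 0.0778]
eef_rot: [0.87, 0.492, 0.003, 0.008]
wrist_force: [-1.4, 2.5, -4.4]
width: 0.079
```

```bash
python3 f.py
```

```text
t 27.2 seat rel [-1.7   0.43] z 77.78 Fstand [-2.48  1.48] -4.4 T [0.28 0.78] 0.11
fwd axis slope (z per mm, + = nose up) deg 0.98 roll -0.1 yaw -0.06
```

It snapped past the neck, with the seat now at about −1.7 mm. I'll undo the compensation (nose-up and z) and push lightly until it's fully home.

Request:
move_arm(delta_pos=[[0, 0, 0.3], [0, 0, 0.3], [0, 0.2, 0.3], [0, 0.3, 0.2], [0, 0.3, 0], [0, 0, 0], [0, 0, 0], [0, 0, 0]], angular=[[0.3, 0, 0], [0.3, 0, 0], [0.2, 0, 0], [0.2, 0, 0], [0, 0, 0], [0, 0, 0], [0, 0, 0], [0, 0, 0]], grip=[0, 0, 0, 0, 0, 0, 0, 0])

```text
clock: 27.87
tool_pos: [0.5683, -0.0515, 0.0781]
eef_rot: [0.871, 0.492, -0.001, 0.0]
wrist_force: [-5.8, 3.5, -1.5]
width: 0.083
```

```bash
python3 f.py;python3 -c "
from look import *
look(12,(270,100,100,100),(325,145,60,60))"
```

```text
t 27.87 seat rel [0.17 0.37] z 78.08 Fstand [-6.8 -0. ] -1.5 T [0.11 1.26] 0.01
fwd axis slope (z per mm, + = nose up) deg 0.01 roll -0.08 yaw -0.11
top scale 6
side scale 10
```

View pics/side12c.png

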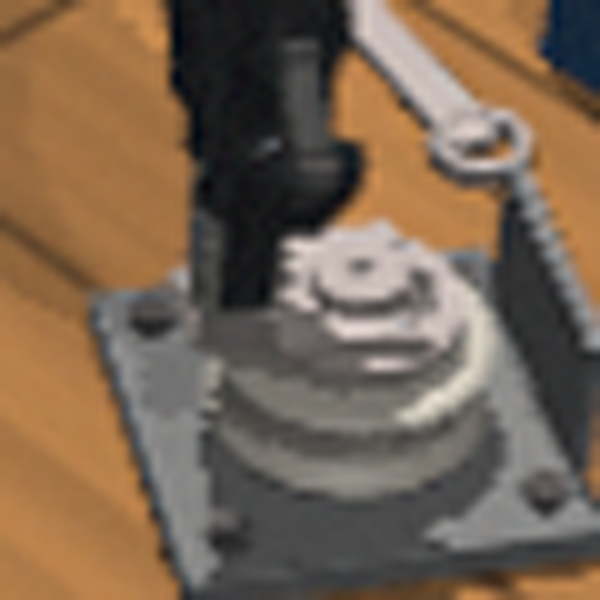

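Request:
move_arm(delta_pos=[[0, 0.4, 0], [0, 0.4, 0], [0, 0.4, 0], [0, 0.4, 0], [0, 0, 0], [0, 0, 0], [0, 0, 0], [0, 0, 0]], angular=[[0, 0, 0], [0, 0, 0], [0, 0, 0], [0, 0, 0], [0, 0, 0], [0, 0, 0], [0, 0, 0], [0, 0, 0]], grip=[0, 0, 0, 0, 0, 0, 0, 0])

```text
clock: 28.63
tool_pos: [0.5685, -0.0516, 0.0782]
eef_rot: [0.871, 0.492, -0.002, -0.001]
wrist_force: [-9.6, 5.3, 3.4]
width: 0.082
```

```bash
python3 f.py
```

```text
t 28.63 seat rel [0.42 0.37] z 78.16 Fstand [-10.97  -0.43] 3.4 T [0.15 1.77] 0.04
fwd axis slope (z per mm, + = nose up) deg -0.18 roll -0.1 yaw -0.11
```

It barely moves under +4 N, so the slot end is on the neck. I'll relieve the push, then release.

Request:
move_arm(delta_pos=[[0, -0.6, 0], [0, -0.6, 0], [0, -0.6, 0], [0, -0.6, 0], [0, -0.6, 0], [0, 0, 0], [0, 0, 0], [0, 0, 0]], angular=[[0.05, 0, 0], [0.05, 0, 0], [0, 0, 0], [0, 0, 0], [0, 0, 0], [0, 0, 0], [0, 0, 0], [0, 0, 0]], grip=[0, 0, 0, 0, 0, 0, 0, 0])

```text
clock: 29.3
tool_pos: [0.5684, -0.0515, 0.0781]
eef_rot: [0.87, 0.492, 0.0, 0.001]
wrist_force: [-3.2, 2.7, -9.8]
width: 0.082
```

```bash
python3 f.py
```

```text
t 29.3 seat rel [0.29 0.37] z 78.15 Fstand [-4.11  0.67] -9.8 T [0.13 0.86] -0.03
fwd axis slope (z per mm, + = nose up) deg 0.15 roll -0.06 yaw -0.09
```

Request:
move_arm(delta_pos=[[0, -0.3, 0.4], [0, -0.3, 0.4], [0, -0.3, 0.4], [0, 0, 0], [0, 0, 0], [0, 0, 0], [0, 0, 0], [0, 0, 0]], angular=[[0, 0, 0], [0, 0, 0], [0, 0, 0], [0, 0, 0], [0, 0, 0], [0, 0, 0], [0, 0, 0], [0, 0, 0]], grip=[0, 0, 0, 0, 0, 0, 0, 0])

```text
clock: 29.97
tool_pos: [0.5684, -0.0515, 0.0781]
eef_rot: [0.87, 0.492, 0.001, 0.002]
wrist_force: [-4.9, 0.4, -9.0]
width: 0.078
```

```bash
python3 f.py
```

```text
t 29.97 seat rel [0.3  0.41] z 78.1 Fstand [-4.4  -2.17] -9.0 T [-0.34  1.12] -0.12
fwd axis slope (z per mm, + = nose up) deg 0.27 roll -0.06 yaw -0.08
```

Request:
move_arm(delta_pos=[[0, -0.3, 0.5], [0, -0.3, 0.5], [0, -0.3, 0.5], [0, 0, 0.3], [0, 0, 0], [0, 0, 0], [0, 0, 0], [0, 0, 0]], angular=[[0.1, 0, 0], [0.1, 0, 0], [0.05, 0, 0], [0, 0, 0], [0, 0, 0], [0, 0, 0], [0, 0, 0], [0, 0, 0]], grip=[0, 0, 0, 0, 0, 0, 0, 0])

```text
clock: 30.63
tool_pos: [0.5684, -0.0515, 0.0781]
eef_rot: [0.87, 0.492, -0.0, 0.001]
wrist_force: [-7.9, -0.2, -1.8]
width: 0.087
```

```bash
python3 f.py
```

```text
t 30.63 seat rel [0.3  0.45] z 78.06 Fstand [-6.7  -4.26] -1.8 T [-0.55  1.25] -0.07
fwd axis slope (z per mm, + = nose up) deg 0.11 roll -0.07 yaw -0.07
```

Request:
move_arm(delta_pos=[[-0.4, -0.5, 0], [-0.4, -0.5, 0], [-0.4, -0.5, 0], [0, -0.5, 0], [0, 0, 0], [0, 0, 0], [0, 0, 0], [0, 0, 0]], angular=[[0, 0, 0], [0, 0, 0], [0, 0, 0], [0, 0, 0], [0, 0, 0], [0, 0, 0], [0, 0, 0], [0, 0, 0]], grip=[0, 0, 0, 0, 0, 0, 0, 0])

```text
clock: 31.3
tool_pos: [0.5682, -0.0515, 0.078]
eef_rot: [0.87, 0.492, 0.002, 0.003]
wrist_force: [2.8, -1.0, -3.8]
width: 0.08
```

```bash
python3 f.py
```

```text
t 31.3 seat rel [0.14 0.35] z 77.95 Fstand [2.96 0.59] -3.8 T [ 0.02 -0.12] 0.02
fwd axis slope (z per mm, + = nose up) deg 0.38 roll 0.08 yaw -0.08
```

Forces are now small, so I'll open gently.

Request:
move_arm(delta_pos=[[0, 0.2, 0.2], [0, 0.2, 0.1], [0, 0, 0], [0, 0, 0], [0, 0, 0], [0, 0, 0], [0, 0, 0], [0, 0, 0]], angular=[[0, 0, 0], [0, 0, 0], [0, 0, 0], [0, 0, 0], [0, 0, 0], [0, 0, 0], [0, 0, 0], [0, 0, 0]], grip=[4, 8, 10, 13, 16, 20, 24, 26])

```text
clock: 31.97
tool_pos: [0.5663, -0.0511, 0.0763]
eef_rot: [0.87, 0.492, 0.0, 0.001]
wrist_force: [0.7, -0.3, -0.2]
width: 0.304
```

```bash
python3 f.py;python3 -c "
from look import *
look(13,(270,100,100,100),(325,145,60,60))"
```

```text
t 31.97 seat rel [-1.71 -0.32] z 76.35 Fstand [0.75 0.08] -0.2 T [-0.03 -0.06] 0.02
fwd axis slope (z per mm, + = nose up) deg 0.09 roll -0.0 yaw -0.08
top scale 6
side scale 10
```

View pics/side13c.png

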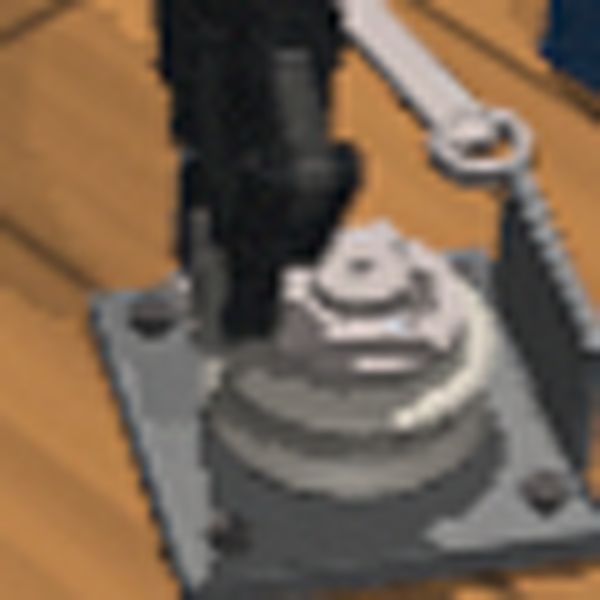

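Released, and the clip stayed. Retreating straight up, then away.

Request:
move_arm(delta_pos=[[0, 0, -3], [0, 0, -8], [0, 0, -15], [0, 0, -20], [0, 0, -25], [0, 0, -25], [0, 0, -20], [0, 0, -5]], angular=[[0, 0, 0], [0, 0, 0], [0, 0, 0], [0, 0, 0], [0, 0, 0], [0, 0, 0], [0, 0, 0], [0, 0, 0]], grip=[26, 26, 26, 26, 26, 26, 26, 26])

```text
clock: 32.73
tool_pos: [0.5691, -0.0515, 0.2029]
eef_rot: [0.87, 0.492, 0.004, 0.004]
wrist_force: [1.3, -0.2, 1.2]
width: 0.305
```

Request:
move_arm(delta_pos=[[20, -25, 0], [20, -30, 0], [20, -30, 0], [20, -30, 0], [20, -20, 0], [5, -5, 0], [0, 0, 0], [0, 0, 0]], angular=[[0, 0, 0], [0, 0, 0], [0, 0, 0], [0, 0, 0], [0, 0, 0], [0, 0, 0], [0, 0, 0], [0, 0, 0]], grip=[26, 26, 26, 26, 26, 26, 26, 26])

```text
clock: 33.4
tool_pos: [0.5003, 0.111, 0.1969]
eef_rot: [0.87, 0.493, 0.0, 0.001]
wrist_force: [0.3, -0.2, 0.1]
width: 0.306
```

```bash
python3 -c "
from look import *
look(14,(290,105,75,75),(325,145,60,60))"
```

```text
top scale 8
side scale 10
```

View pics/side14c.png

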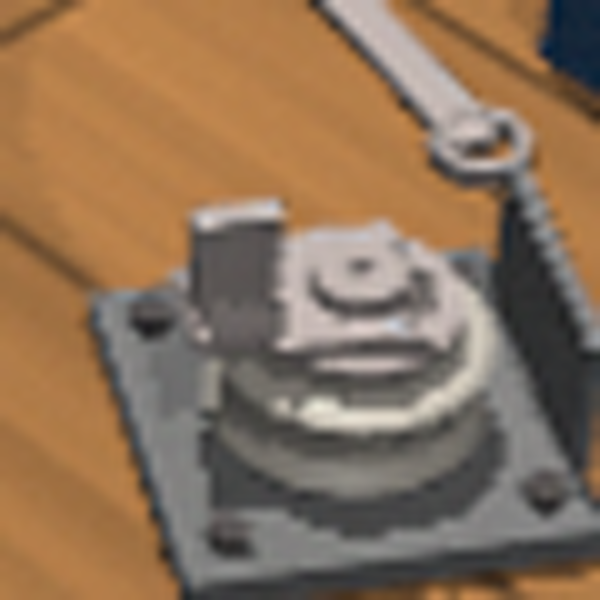

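View pics/top14c.png

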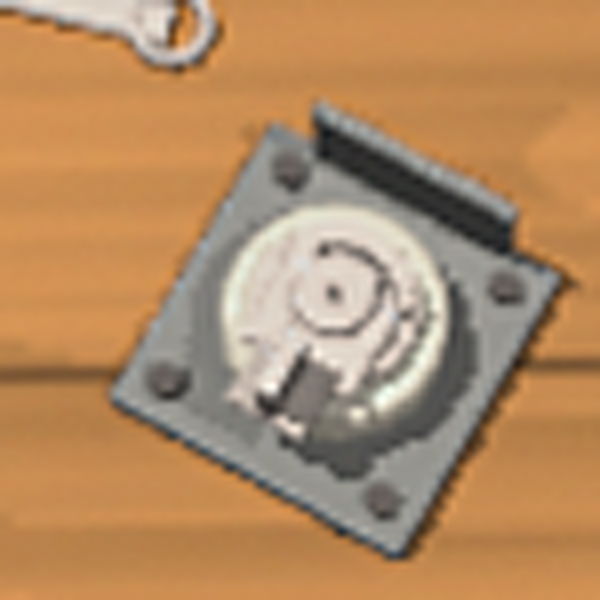

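View pics/side14.png

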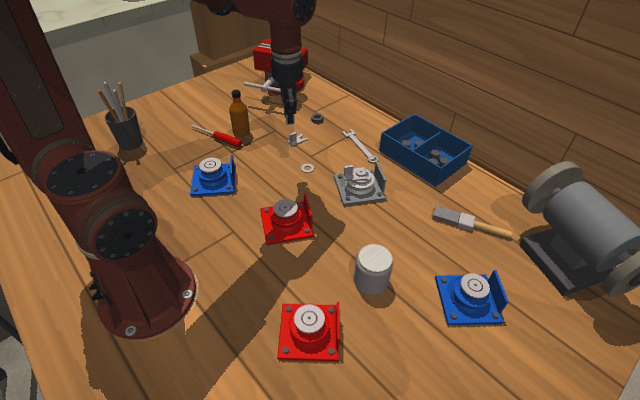

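```bash
python3 - <<'E'
from fit import *
im=cv2.imread("pics/side14.png");yaw=-.54
b=np.array([.0009,.00155]);ax=np.array([.5988,-.0702])+b
c,s=np.cos(yaw),np.sin(yaw)
print("dot pred",proj("side",[*ax,.0642]))
for sx in (0,-3,-6):
    P=[place(np.array([[x,y,.036]]),*(ax+sx*1e-3*np.array([c,s])),yaw,.0532) for x,y in ((-.048,-.004),(-.024,-.004),(-.024,.004),(-.048,.004))]
    q=(np.array([proj("side",p)[0] for p in P])-[325-.5,145-.5])*10-.5
    print(sx,q.round(0).tolist())
    if sx==0:
        o=cv2.imread("pics/side14c.png");cv2.polylines(o,[q.astype(np.int32)],True,(0,0,255),1)
        for part in clip_parts(15)[:]:
            qq=(proj("side",place(part,*ax,yaw,.0532))-[324.5,144.5])*10-.5
            cv2.polylines(o,[cv2.convexHull(qq[1::2].astype(np.float32)).astype(np.int32)],True,(0,255,0),1)
        cv2.imwrite("pics/ov14.png",o)
E
```

```text
dot pred [[360.52636706 171.17276734]]
0 [[197.0, 226.0], [285.0, 216.0], [278.0, 196.0], [190.0, 206.0]]
-3 [[186.0, 227.0], [274.0, 217.0], [267.0, 198.0], [179.0, 208.0]]
-6 [[175.0, 228.0], [263.0, 218.0], [256.0, 199.0], [168.0, 209.0]]
```

View pics/ov14.png

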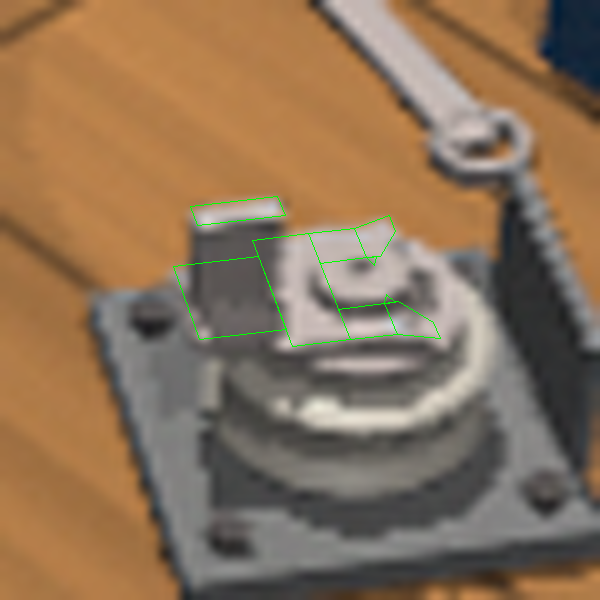

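The home-pose overlay (seat at 0 mm, clip level, against the flange) lies on the image to within about 0.5 mm. The fin's front-top edge is at (285,216) and the tips at (440,337). The spare and the bottle haven't moved. Handing in.

```bash
python3 -c "
import station; print(station.hand_in())"
```

```text
the job is handed in; nothing more can be done
None
```

The larger clip is locked in the axle's groove and released, and I handed the job in at about 33.5 s. No verdict is reported, so the result rests on my own checks.

**How it went**
- **Grip and touch:** I gripped the clip by its fin. Touching the flange with it put the flange's top at about 64.2 mm.
- **Press:** The washer pressed down about 10 mm with 8 to 9 N, which matches the spring figures given.
- **Snap:** The clip slid into the groove and snapped past the neck. The highest push I read was about 19 N; force is only read at the end of each move call, so a short peak in between could have been missed.
- **Home:** After the snap a further push to about 11 N moved the clip only 0.25 mm, so I took it as fully home.

**Last checks**
- **Position:** In the side picture the clip lies on the predicted home pose, level and against the flange, to about 0.5 mm.
- **Robot:** It stood clear of everything, and wrist force was close to zero.
- **Spare clip and oil bottle:** By eye in the side picture, both were where they started; I did not measure them.

**What disagreed**
- **Cameras:** The two differed by 1.5 to 2 mm in absolute position. I corrected this using the held clip.
- **Arm:** It gave way more than expected under push. I corrected height and pitch by hand, and the tool was nose-up by about 1° just after the snap before I levelled it.
- **Release:** Before letting go, the arm had pulled the clip up against the flange with about 10 N. I eased that off before opening.

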